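Set out four carved figures on their painting cards

ROBOT

A 7-joint arm with a two-finger parallel gripper is mounted at the origin on the work surface. World frame = base frame: x ahead of the robot, y to its left, z up, the work surface at z = 0. Lengths are in m, angles in rad, forces in N, time in s.
With the tool pointing down it reaches from about 0.425 to 0.925 m from the base axis. Payload 6.8 kg.
Tool frame: the origin (TCP) lies on the centre line of the jaws, within the pads' length; the fingertips stand 25 mm ahead of it and the grasp point (between the pads) lies 6 mm ahead of it; z points along the fingers, y is the line along which they close (so a half turn about z gives the same grasp; the last joint's range is limited). The gripper opens to 85 mm and grips with 20 to 120 N. Pads are 22 mm wide; open, the fingers measure 114 mm over their backs; the gripper's body (76 mm by 85 mm) begins 54 mm behind the grasp point. The pads swing forward as they close: fully open they stand 13 mm farther back than shut.
Start: joints at [1.222, 0.477, 0.022, 1.555, -0.011, 1.109, -0.083], TCP at [0.161, -0.656, 0.256] pointing down, gripper open.
Joint ranges: [-2.96, 2.96], [-0.34, 2.1], [-1.41, 1.46], [0.24, 2.44], [-1.37, 4.51], [0.17, 1.92], [-2.96, 2.96]. Speed limits (rad/s): [2.39, 2.39, 3.14, 3.14, 3.14, 3.14, 3.14].

INTERFACE

Orientations are given as a rotation vector (axis times angle).
In Python, from bench import status, imaging, workorder gives the robot as it stands.
- The arm moves only by the tool send_rows, never from a script. Its argument "steps" is a list of rows, each an object of numbers: "dx", "dy", "dz": the shift along the tool's x, y, z in cm; "yaw": the turn about the tool's z in degrees; "gripper": the opening, from 0 (shut) to 1 (fully open). A call has 1 to 5 rows; each row is the pose to reach, as a shift and turn from the pose commanded when the call began, along the tool's axes at that moment; what a row does not reach only later rows make up. A row lasts 1/8 s, in which the tool goes at most 62.5 mm and 10.7 degrees, less where a joint would pass 70% of its speed; a pose out of reach is approached as far as the arm can. A call with a gripper value outside its range is refused whole. The fingers move at their own pace and stop on an object; "force" is the grip in N (left out, the last holds). Time passes only in rows, so rows that repeat a pose let the fingers close. It gives the time, the measured TCP pose, the force, the opening and the grip force at its end, in the units of the state.
- status.get_obs(): the state, without advancing time (a new reading comes with each control period).
- imaging.grab_frame(name): name is "scene" or "top"; returns a dict with "color" (420x560x3 uint8, red, green, blue), "depth" (420x560 float32, m along the optical axis (not along the pixel's ray), 0 where there is no reading), "K" (3x3 intrinsics, pixels), "k1" (the pictures are not rectified: a ray, as slopes to the right and down, at radius r is drawn at 1 + k1 r^2 times it, then the intrinsics apply), "R" (3x3) and "t" (3): a world point X has camera coordinates R X + t. Camera axes: x right, y down, z forward; pixel columns grow to the right and rows downward; lengths in m; the calibration is good to about 2 mm. A picture is of the moment at which its call begins.
- workorder.hand_in(): hands the job in; it is judged then, once.
The state is a dict: "clock": time; "joints": joint angles; "qvel": joint speeds; "tau": joint torques, N m; "tcp_pos": TCP position; "orientation": TCP orientation; "contact_force": force on the tool from outside, world axes, zero at the start; "moment": the same for the moment, N m; "grip_width": finger opening in m; "gripper_force": force on a finger pad.
Only numpy, scipy, OpenCV 4.12 (cv2) and the standard library are available. Lean on these libraries where they do the work, as an engineer would, in place of code of your own. Each camera call takes 0.05 s, during which the arm holds its last target. There are 200 camera calls.

TASK

Get the four bare-wood figures ready for painting: set each one (big turtle, small turtle, fish, lizard) upright on the card that carries its own silhouette in its own size, squarely covering the black shape with head over head. Set the figures down rather than dropping them, and leave the paint bottle and the paint pot where they stand.

Things in the scene. Friction and masses are not known exactly. Their poses are not given: they have to be found in the camera images.
- big_turtle: Loose bare-wood turtle, the bigger of two alike: 83 long, 71 wide over the feet; round upright-walled shell 56 across and 26 high (plus a smaller 5 high cap); low feet (9 high) at the corners, shell sides free; 60 g. Grip the shell across y, 56 wide, at the origin. Origin: flat underside, under the shell's or body's middle; x to the head, z up. Sizes in mm.
- small_turtle: Loose bare-wood turtle, the smaller of two alike: 56 long, 48 wide over the feet; round upright-walled shell 38 across and 24 high (plus a smaller 5 high cap); low feet (6 high) at the corners, shell sides free; 30 g. Grip the shell across y, 38 wide, at the origin. Origin: flat underside, under the shell's or body's middle; x to the head, z up. Sizes in mm.
- fish: Loose bare-wood fish lying flat: 89 long, flat-sided body 34 wide and 26 high, pointed nose, forked tail 44 wide; 40 g. Grip the body across y, 34 wide, at the origin. Origin: flat underside, under the shell's or body's middle; x to the head, z up. Sizes in mm.
- lizard: Loose bare-wood lizard: 92 long, straight body 22 wide and 26 high, thin tail, four low legs (10 high, 58 over the feet) at x = +20 and -20, leaving 32 free between them on each side; 40 g. Grip the body across y, 22 wide, at the origin. Origin: flat underside, under the shell's or body's middle; x to the head, z up. Sizes in mm.
- big_turtle_card: Brown card, 130 x 84 x 3 mm, fixed flat on the table, with a filled black life-size silhouette of the big turtle from above (1.5 mm larger all round). Origin: on the table under the card's middle; x along its long side, towards the silhouette's head. The big turtle's origin belongs 14 mm along the card's +x from the card's origin (y = 0), its x along the card's x, on the card's top (z = 3 mm).
- small_turtle_card: Brown card, 130 x 84 x 3 mm, fixed flat on the table, with a filled black life-size silhouette of the small turtle from above (1.5 mm larger all round). Origin: on the table under the card's middle; x along its long side, towards the silhouette's head. The small turtle's origin belongs 14 mm along the card's +x from the card's origin (y = 0), its x along the card's x, on the card's top (z = 3 mm).
- fish_card: Brown card, 130 x 84 x 3 mm, fixed flat on the table, with a filled black life-size silhouette of the fish from above (1.5 mm larger all round). Origin: on the table under the card's middle; x along its long side, towards the silhouette's head. The fish's origin belongs 14 mm along the card's +x from the card's origin (y = 0), its x along the card's x, on the card's top (z = 3 mm).
- lizard_card: Brown card, 130 x 84 x 3 mm, fixed flat on the table, with a filled black life-size silhouette of the lizard from above (1.5 mm larger all round). Origin: on the table under the card's middle; x along its long side, towards the silhouette's head. The lizard's origin belongs 14 mm along the card's +x from the card's origin (y = 0), its x along the card's x, on the card's top (z = 3 mm).
- paint_bottle: Bystander: red plastic paint bottle with a white cap, 66 mm in diameter, 190 mm high, standing to the left of the work (+y). Origin at the middle of its underside.
- paint_pot: Bystander: empty orange plastic paint pot, 72 mm in diameter, 70 mm high, standing to the right of the work (-y). Origin at the middle of its underside.
Things that resemble listed ones, but are neither listed nor needed, are in the scene too. What is shaped like the small_turtle_card but pink is not meant.

How it is judged:
By the outcome, as a careful person would: the job done as asked, in the order asked, and still so for the second after the job is handed in, with the robot touching nothing.
It also fails if it takes over 99 s, if anything falls off the work surface, if the arm or the gripper's body presses on something with over 40 N, if the wrist force passes 120 N, or if a joint passes its speed limit or range.

## Working session

There is one attempt and no reset: what is moved stays moved. The work goes in short steps, Python scripts to look and compute and a tool call to move; the robot and the scene stay as the last step left them, time stands still between calls to the robot, and variables do not carry over. Pictures are saved under pics/ and viewed, at most 14 in all, crops included, and the job is handed in when it is done.

Besides the shell and the picture viewer there is one more tool, called by a JSON object that holds its "op" and its "data", one argument or row to a line. send_rows: Moves the arm, as the interface text tells. Its arguments: {"type":"object","properties":{"steps":{"type":"array"},"force":{"type":"number"}},"required":["steps"]}

```bash
mkdir -p pics; ls; python3 - <<'E'
from bench import status, imaging
import cv2,pickle
o=status.get_obs();print(o)
for n in("scene","top"):
    f=imaging.grab_frame(n);pickle.dump(f,open(n+".pkl","wb"))
    print(n,f["K"],f["k1"],f["R"],f["t"])
    cv2.imwrite(f"pics/{n}0.png",f["color"][:,:,::-1])
E
```

```text
pics
{'clock': 0.0, 'joints': array([ 1.22190125,  0.47779885,  0.02236471,  1.55648607, -0.01148964,
        1.10930458, -0.08309297]), 'qvel': array([-0.00051298, -0.00017493,  0.00059025,  0.00053779,  0.00109235,
        0.00099424, -0.00137804]), 'tau': array([-6.51909286e-04, -5.96455657e+01,  1.60781264e+00, -2.81200057e+01,
        1.24617299e-02,  9.37139470e-03, -7.09474591e-06]), 'tcp_pos': array([ 0.16080512, -0.65498379,  0.25531239]), 'orientation': array([-3.11703299e+00, -3.77123928e-01,  6.00608025e-04]), 'contact_force': array([-0.15860463, -0.21128027,  0.84619163]), 'moment': array([-0.0298733 , -0.05515294,  0.04085027]), 'gripper_force': 0.0, 'grip_width': 0.08516369909240974}
scene [[427.07379326   0.         278.60180561]
 [  0.         427.07379326 209.83949781]
 [  0.           0.           1.        ]] -0.010484352818501052 [[-0.50326096  0.86412982  0.00283893]
 [ 0.59702179  0.35007117 -0.72181379]
 [-0.62473465 -0.3615658  -0.69208149]] [ 0.30242713 -0.22721539  1.56744158]
top [[500.19640966   0.         269.67579341]
 [  0.         500.19640966 213.28538112]
 [  0.           0.           1.        ]] -0.08224866209121644 [[-0.00718237 -0.99991267  0.01109382]
 [-0.99390211  0.00591758 -0.11010712]
 [ 0.11003185 -0.011817   -0.99385781]] [-0.08776859  0.46277688  1.43872613]
```

View pics/top0.png

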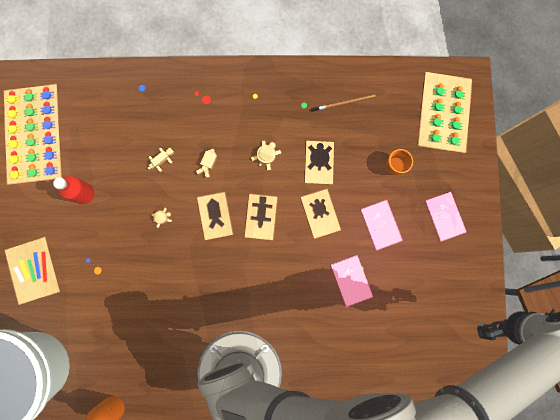

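View pics/scene0.png

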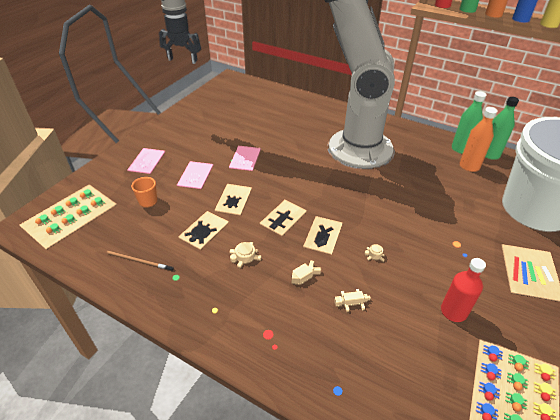

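The top view shows the lizard (160,158), fish (207,161), big turtle (266,153) and small turtle (162,217). The cards are big turtle (319,160), fish (215,216), lizard (262,216) and small turtle (320,213). The bottle is at (75,188) and the pot at (400,160). The scene view shows all of them unoccluded too.

```bash
cat > h.py <<'E'
import numpy as np,cv2,pickle
def rays(f,uv):
    k=f["K"];uv=np.float64(uv).reshape(-1,1,2)
    d=cv2.undistortPoints(uv,k,np.array([f["k1"],0,0,0,0.])).reshape(-1,2)
    return np.c_[d,np.ones(len(d))]
def toplane(f,uv,z):
    d=rays(f,uv)@f["R"];c=-f["R"].T@f["t"]
    return c+d*((z-c[2])/d[:,2])[:,None]
def cloud(f):
    h,w=f["depth"].shape;v,u=np.mgrid[:h,:w]
    r=rays(f,np.c_[u.ravel(),v.ravel()])*f["depth"].reshape(-1,1)
    return ((r-f["t"])@f["R"]).reshape(h,w,3)
def proj(f,X):
    c=np.float64(X).reshape(-1,3)@f["R"].T+f["t"];s=c[:,:2]/c[:,2:]
    s=s*(1+f["k1"]*(s**2).sum(1,keepdims=True))
    return s@f["K"][:2,:2].T+f["K"][:2,2]
E
python3 - <<'E'
from h import *
T=pickle.load(open("top.pkl","rb"));S=pickle.load(open("scene.pkl","rb"))
c=T["color"][130:250,140:345,::-1];cv2.imwrite("pics/tc.png",cv2.resize(c,None,fx=3.9,fy=3.9,interpolation=cv2.INTER_CUBIC))
c=S["color"][175:320,175:390,::-1];cv2.imwrite("pics/sc.png",cv2.resize(c,None,fx=3.7,fy=3.7,interpolation=cv2.INTER_CUBIC))
hsv=cv2.cvtColor(T["color"],cv2.COLOR_RGB2HSV)
P=cloud(T);Q=cloud(S)
for n,(u,v) in dict(lizard=(160,158),fish=(207,161),bigt=(266,153),smallt=(162,217),cb=(319,160),cf=(215,216),cl=(262,216),cs=(320,213),table=(185,190),cbedge=(310,180)).items():
    print(n,T["color"][v,u],hsv[v,u],P[v,u].round(4),toplane(T,[(u,v)],0.003)[0].round(4))
print("noise",P[185:190,240:290,2].std(),P[185:190,240:290,2].mean(), Q[205:215,270:290,2].std())
E
```

```text
lizard [255 248 188] [ 27  67 255] [0.6296 0.2341 0.0256] [0.6347 0.2389 0.003 ]
fish [254 245 181] [ 26  73 254] [0.6188 0.0937 0.028 ] [0.6243 0.0966 0.003 ]
bigt [253 235 167] [ 24  87 253] [ 0.64   -0.0811  0.0364] [ 0.6479 -0.0813  0.003 ]
smallt [255 247 187] [ 26  68 255] [0.4526 0.2238 0.0307] [0.4555 0.2295 0.003 ]
cb [73 58 53] [ 8 70 73] [ 0.626  -0.2413  0.0016] [ 0.6257 -0.2412  0.003 ]
cf [89 68 59] [ 9 86 89] [0.457  0.071  0.0084] [0.4576 0.0715 0.003 ]
cl [95 72 62] [ 9 89 95] [ 0.457  -0.0682  0.0008] [ 0.4568 -0.0682  0.003 ]
cs [94 72 64] [ 8 81 94] [ 0.464  -0.2404  0.009 ] [ 0.4647 -0.2411  0.003 ]
table [145  94  56] [ 13 157 145] [0.5368 0.1623 0.    ] [0.5363 0.1618 0.003 ]
cbedge [254 238 168] [ 24  86 254] [ 0.564  -0.2126  0.0063] [ 0.5646 -0.2129  0.003 ]
noise 0.0034084297606236853 -0.0013473538611127366 0.0021613559105835194
```

View pics/tc.png

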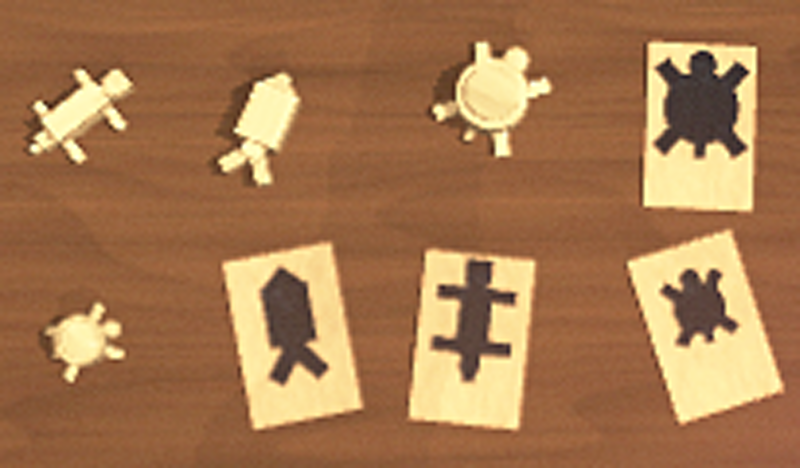

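View pics/sc.png

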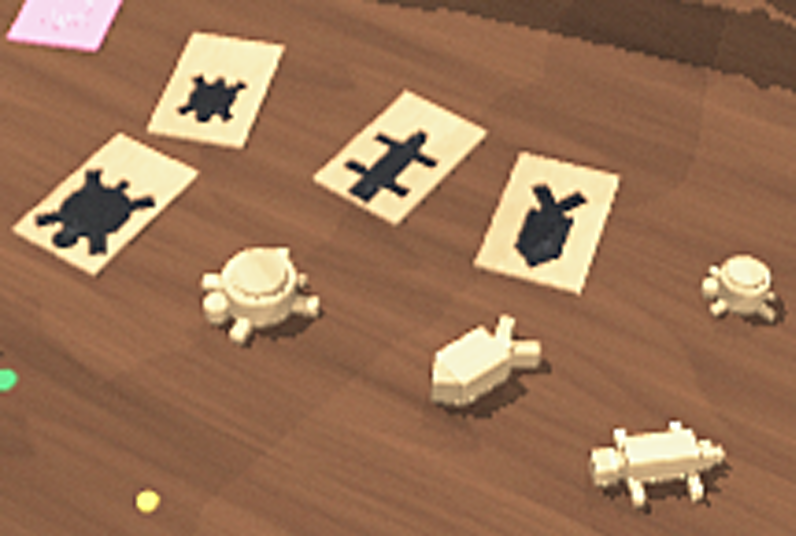

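The crops show all the figures upright with heads pointing up or up-right, and every card's head towards image-up. The lizard's thin tail is at the lower left, and the small turtle's head is at crop (112,328). Next I'll measure.

```bash
cat > meas.py <<'E'
from h import *
deg=lambda v:np.degrees(np.arctan2(v[1],v[0]))
K=6 # upsampling
def crop(f,X,r=0.09):
    """upsampled patch round world point X; returns patch, and map from patch px to image px"""
    u,v=proj(f,X)[0];p=int(r*600);x0,y0=int(u)-p,int(v)-p;x0=max(x0,0);y0=max(y0,0)
    a=cv2.resize(f["color"][y0:y0+2*p,x0:x0+2*p],None,fx=K,fy=K,interpolation=cv2.INTER_CUBIC)
    return a,lambda q:(np.float64(q).reshape(-1,2)+.5)/K-.5+[x0,y0]
def near(m,c):
    """connected component of mask nearest c"""
    n,l,s,ce=cv2.connectedComponentsWithStats(m.astype(np.uint8))
    ok=[i for i in range(1,n) if s[i,4]>300]
    i=min(ok,key=lambda i:np.hypot(*(np.argwhere(l==i)[:,::-1]-c).T).min())
    return (l==i).astype(np.uint8)
def px(m): return np.argwhere(m>0)[:,::-1]
def wood(a):
    h=cv2.cvtColor(a,cv2.COLOR_RGB2HSV);return (h[...,2]>185)&(h[...,1]<135)&(h[...,0]>17)&(h[...,0]<35)
def card(f,X):
    a,g=crop(f,X,.11);c=np.array(a.shape[1::-1])/2
    h,_=cv2.findContours(near(wood(a),c),cv2.RETR_EXTERNAL,cv2.CHAIN_APPROX_NONE)
    h=max(h,key=cv2.contourArea).reshape(-1,2)
    W=toplane(f,g(h),.003)[:,:2]
    (cx,cy),(w,hh),an=cv2.minAreaRect((W*1000).astype(np.float32))
    if w<hh: an+=90;w,hh=hh,w
    inside=np.zeros(a.shape[:2],np.uint8);cv2.fillPoly(inside,[h.astype(np.int32)],1)
    bl=(inside>0)&(a.max(2)<140);B=toplane(f,g(px(near(bl,c))),.003)[:,:2]
    ax=np.array([np.cos(np.radians(an)),np.sin(np.radians(an))])
    o=np.array([cx,cy])/1000
    if (B.mean(0)-o)@ax<0: ax=-ax
    return o,deg(ax),(w,hh),B,o+.014*ax
E
cat > m1.py <<'E'
from meas import *
T=pickle.load(open("top.pkl","rb"));S=pickle.load(open("scene.pkl","rb"))
for n,X in dict(cb=(.626,-.241,0),cs=(.465,-.24,0),cf=(.457,.0715,0),cl=(.457,-.068,0)).items():
    for f in(T,S):
        o,an,s,B,t=card(f,X);e=B-o;r=np.radians(an);R=np.array([[np.cos(r),np.sin(r)],[-np.sin(r),np.cos(r)]])
        L=(e@R.T)*1000;print(n,o.round(4),round(an,2),np.round(s,1),"target",t.round(4),"black x",L[:,0].min().round(1),L[:,0].max().round(1),"y",L[:,1].min().round(1),L[:,1].max().round(1),"cy",L[:,1].mean().round(1))
for n,X,hh,ro in (("bigt",(.64,-.081,.01),.013,24),("smallt",(.4526,.2238,.01),.012,15),("fish",(.6188,.0937,.01),.013,12),("lizard",(.6296,.2341,.01),.013,7)):
    for f in(T,S):
        a,g=crop(f,X,.09);c=np.array(a.shape[1::-1])/2
        m=near(wood(a),c);k=int(ro*K/2.8)|1
        b=cv2.morphologyEx(m,cv2.MORPH_OPEN,cv2.getStructuringElement(cv2.MORPH_ELLIPSE,(2*k+1,)*2)) if 'turtle' in n or n.endswith('t') else cv2.morphologyEx(m,cv2.MORPH_OPEN,cv2.getStructuringElement(cv2.MORPH_ELLIPSE,(2*k+1,)*2))
        W=toplane(f,g(px(b)),hh)[:,:2];o=W.mean(0)
        (rc,rs,ra)=cv2.minAreaRect((W*1000).astype(np.float32))
        A=toplane(f,g(px(m)),.006)[:,:2]
        (w,V)=np.linalg.eigh(np.cov(A.T));(w2,V2)=np.linalg.eigh(np.cov(W.T))
        print(n,"body",o.round(4),"rect",np.round(rs,1),round(ra,1),"pcaAll",(deg(V[:,1])%180).round(1),"pcaBody",(deg(V2[:,1])%180).round(1),"all",A.mean(0).round(4))
        n_,l,s,ce=cv2.connectedComponentsWithStats(cv2.morphologyEx(m&~cv2.dilate(b,np.ones((3,3))),cv2.MORPH_OPEN,np.ones((7,7))))
        for i in range(1,n_):
            if s[i,4]>60:
                q=toplane(f,g(ce[i]),.005)[0,:2]-o;print("   part",s[i,4],"r",(np.hypot(*q)*1000).round(1),"ang",deg(q).round(1))
E
python3 m1.py
```

```text
cb [ 0.6201 -0.2413] -2.84 [130.9  84.9] target [ 0.6341 -0.242 ] black x -24.5 59.6 y -36.2 35.3 cy -0.5
cb [ 0.6217 -0.2454] -3.13 [131.5  85.6] target [ 0.6357 -0.2462] black x -24.3 59.7 y -35.0 35.4 cy 0.2
cs [ 0.4641 -0.2415] 17.16 [130.9  84.4] target [ 0.4775 -0.2374] black x -12.1 45.1 y -24.4 22.9 cy -1.0
cs [ 0.4659 -0.2461] 17.17 [132.3  85.5] target [ 0.4793 -0.242 ] black x -11.1 44.5 y -23.6 23.4 cy -0.0
cf [0.459  0.0734] 10.61 [130.6  84.4] target [0.4728 0.076 ] black x -35.0 52.1 y -22.1 21.0 cy -0.5
cf [0.4613 0.0695] 10.72 [132.2  85.2] target [0.475  0.0721] black x -35.9 52.8 y -21.0 22.2 cy 0.1Traceback (most recent call last):
  File "m1.py", line 5, in <module>
    o,an,s,B,t=card(f,X);e=B-o;r=np.radians(an);R=np.array([[np.cos(r),np.sin(r)],[-np.sin(r),np.cos(r)]])
               ~~~~^^^^^
  File "meas.py", line 26, in card
    bl=(inside>0)&(a.max(2)<140);B=toplane(f,g(px(near(bl,c))),.003)[:,:2]
                                                  ~~~~^^^^^^
  File "meas.py", line 13, in near
    i=min(ok,key=lambda i:np.hypot(*(np.argwhere(l==i)[:,::-1]-c).T).min())
ValueError: min() iterable argument is empty
```

```bash
sed -i 's/def near(m,c):/def near(m,c,amin=300):/; s/s\[i,4\]>300/s[i,4]>amin/; s/near(wood(a),c),cv2.RETR/near(wood(a),c,9000),cv2.RETR/' meas.py; python3 m1.py
```

```text
cb [ 0.6201 -0.2413] -2.84 [130.9  84.9] target [ 0.6341 -0.242 ] black x -24.5 59.6 y -36.2 35.3 cy -0.5
cb [ 0.6217 -0.2454] -3.13 [131.5  85.6] target [ 0.6357 -0.2462] black x -24.3 59.7 y -35.0 35.4 cy 0.2
cs [ 0.4641 -0.2415] 17.16 [130.9  84.4] target [ 0.4775 -0.2374] black x -12.1 45.1 y -24.4 22.9 cy -1.0
cs [ 0.4659 -0.2461] 17.17 [132.3  85.5] target [ 0.4793 -0.242 ] black x -11.1 44.5 y -23.6 23.4 cy -0.0
cf [0.459  0.0734] 10.61 [130.6  84.4] target [0.4728 0.076 ] black x -35.0 52.1 y -22.1 21.0 cy -0.5
cf [0.4613 0.0695] 10.72 [132.2  85.2] target [0.475  0.0721] black x -35.9 52.8 y -21.0 22.2 cy 0.1Traceback (most recent call last):
  File "m1.py", line 5, in <module>
    o,an,s,B,t=card(f,X);e=B-o;r=np.radians(an);R=np.array([[np.cos(r),np.sin(r)],[-np.sin(r),np.cos(r)]])
               ~~~~^^^^^
  File "meas.py", line 26, in card
    bl=(inside>0)&(a.max(2)<140);B=toplane(f,g(px(near(bl,c))),.003)[:,:2]
                                                  ~~~~^^^^^^
  File "meas.py", line 13, in near
    i=min(ok,key=lambda i:np.hypot(*(np.argwhere(l==i)[:,::-1]-c).T).min())
ValueError: min() iterable argument is empty
```

```bash
sed -i 's/    h=max(h,key=cv2.contourArea).reshape(-1,2)/    h=cv2.convexHull(max(h,key=cv2.contourArea)).reshape(-1,2)/' meas.py; python3 m1.py | tail -n +7
```

```text
cl [ 0.4551 -0.0638] -6.26 [130.3  84.5] target [ 0.4691 -0.0654] black x -31.2 60.9 y -29.8 29.2 cy -0.1
cl [ 0.4575 -0.0682] -6.41 [131.3  84.8] target [ 0.4714 -0.0697] black x -31.9 60.2 y -30.1 30.0 cy 0.7Traceback (most recent call last):
  File "m1.py", line 12, in <module>
    W=toplane(f,g(px(b)),hh)[:,:2];o=W.mean(0)
      ~~~~~~~^^^^^^^^^^^^^^^
  File "h.py", line 7, in toplane
    d=rays(f,uv)@f["R"];c=-f["R"].T@f["t"]
      ~~~~^^^^^^
  File "h.py", line 4, in rays
    d=cv2.undistortPoints(uv,k,np.array([f["k1"],0,0,0,0.])).reshape(-1,2)
      ~~~~~~~~~~~~~~~~~~~^^^^^^^^^^^^^^^^^^^^^^^^^^^^^^^^^^^
cv2.error: OpenCV(4.12.0) /io/opencv/modules/calib3d/src/undistort.dispatch.cpp:347: error: (-215:Assertion failed) CV_IS_MAT(_src) && CV_IS_MAT(_dst) && (_src->rows == 1 || _src->cols == 1) && (_dst->rows == 1 || _dst->cols == 1) && _src->cols + _src->rows - 1 == _dst->rows + _dst->cols - 1 && (CV_MAT_TYPE(_src->type) == CV_32FC2 || CV_MAT_TYPE(_src->type) == CV_64FC2) && (CV_MAT_TYPE(_dst->type) == CV_32FC2 || CV_MAT_TYPE(_dst->type) == CV_64FC2) in function 'cvUndistortPointsInternal'
```

```bash
python3 - <<'E'
s=open("m1.py").read()
i=s.index("        b=cv2.morph");j=s.index("        W=topl")
s=s[:i]+"""        m=cv2.morphologyEx(m,cv2.MORPH_CLOSE,np.ones((9,9),np.uint8))
        b=cv2.morphologyEx(m,cv2.MORPH_OPEN,cv2.getStructuringElement(cv2.MORPH_ELLIPSE,(2*k+1,)*2))
"""+s[j:]
s=s.replace(".013,24)",".013,19)").replace(".012,15)",".012,12)").replace(".013,12)",".013,10)")
open("m1.py","w").write(s)
E
python3 m1.py | tail -n +9
```

```text
bigt body [ 0.6438 -0.0808] rect [55.  56.2] 89.5 pcaAll 170.6 pcaBody 146.3 all [ 0.646 -0.084]
   part 501 r 37.0 ang 12.2
   part 760 r 36.3 ang -33.1
   part 753 r 36.2 ang -80.1
   part 92 r 30.8 ang 108.2
   part 889 r 37.6 ang -169.8
bigt body [ 0.6357 -0.0905] rect [58.3 54.4] 46.6 pcaAll 155.5 pcaBody 26.8 all [ 0.6359 -0.0974]
   part 110 r 39.1 ang -177.3
   part 2079 r 33.8 ang -43.4
smallt body [0.4554 0.2332] rect [37.5 37.2] 5.4 pcaAll 125.0 pcaBody 62.4 all [0.4558 0.231 ]
   part 340 r 25.5 ang -26.0
   part 459 r 24.2 ang -68.3
   part 422 r 25.7 ang -110.6
   part 386 r 25.6 ang 161.8
smallt body [0.447  0.2272] rect [35.8 38.2] 78.0 pcaAll 134.4 pcaBody 14.1 all [0.4453 0.2222]
   part 1004 r 23.9 ang -63.8
fish body [0.6291 0.0914] rect [36.5 59.7] 66.4 pcaAll 158.5 pcaBody 158.8 all [0.6215 0.0959]
   part 2384 r 40.2 ang 156.7
fish body [0.621  0.0842] rect [35.4 65.8] 67.1 pcaAll 149.9 pcaBody 154.2 all [0.6107 0.0854]
   part 659 r 44.5 ang 173.6
   part 930 r 43.2 ang 139.3
lizard body [0.6358 0.2347] rect [28.3 77.2] 32.9 pcaAll 123.1 pcaBody 126.1 all [0.6357 0.2374]
   part 321 r 26.2 ang 5.7
   part 282 r 34.5 ang 87.9
   part 587 r 25.9 ang -108.9
   part 572 r 44.0 ang 128.4
lizard body [0.6297 0.2285] rect [28.3 83.1] 39.3 pcaAll 128.8 pcaBody 130.5 all [0.624 0.228]
   part 218 r 27.6 ang -104.9
   part 351 r 46.4 ang 123.6
```

```bash
cat > m2.py <<'E'
from meas import *
import sys
def dep(T,S,n,X,h,r):
    for nm,f in(("T",T),("S",S)):
        P=cloud(f).reshape(-1,3);c=np.array(X[:2])
        for z0 in(.013,.018):
          d=np.hypot(*(P[:,:2]-c).T);q=P[(d<r)&(P[:,2]>z0)&(P[:,2]<.045)]
          w,V=np.linalg.eigh(np.cov(q[:,:2].T));rc,rs,ra=cv2.minAreaRect((q[:,:2]*1000).astype(np.float32))
          print(n,nm,z0,len(q),"mean",q.mean(0).round(4),"rect",np.round(rc,1),np.round(rs,1),round(ra,1),"pca",(deg(V[:,1])%180).round(1))
if __name__=="__main__":
    T=pickle.load(open("top.pkl","rb"));S=pickle.load(open("scene.pkl","rb"))
    for a in (("bigt",(.64,-.081),.026,.05),("smallt",(.4526,.2288),.024,.04),("fish",(.626,.0914),.026,.06),("lizard",(.632,.2341),.026,.06)): dep(T,S,*a)
    h=cv2.cvtColor(T["color"],cv2.COLOR_RGB2HSV)
    print(h[138:172,265,2],h[138:172,265,1]);print(h[145:180,208,2])
E
python3 m2.py
```

```text
bigt T 0.013 297 mean [ 0.6408 -0.081   0.0262] rect [645.6 -83.1] [54.  74.6] 58.8 pca 157.3
bigt T 0.018 273 mean [ 0.6398 -0.08    0.0272] rect [643.6 -79.7] [50.7 62.1] 89.4 pca 160.4
bigt S 0.013 338 mean [ 0.6518 -0.0821  0.0265] rect [649.8 -85.9] [57.8 69.3] 75.7 pca 143.5
bigt S 0.018 285 mean [ 0.6487 -0.0813  0.0286] rect [646.1 -82.8] [63.  54.5] 8.1 pca 153.0
smallt T 0.013 138 mean [0.4537 0.229  0.0245] rect [455.5 228.9] [36.7 40.2] 60.9 pca 103.4
smallt T 0.018 123 mean [0.4537 0.2302 0.0255] rect [453.6 230.1] [36.5 35.4] 63.5 pca 44.9
smallt S 0.013 149 mean [0.463  0.2291 0.0251] rect [459.1 227.9] [37.4 36.1] 64.2 pca 84.5
smallt S 0.018 127 mean [0.4618 0.2289 0.0268] rect [458.5 227.9] [36.9 35.8] 20.0 pca 49.7
fish T 0.013 263 mean [0.6198 0.0942 0.022 ] rect [617.1  94.6] [40.1 82.5] 65.6 pca 158.0
fish T 0.018 213 mean [0.6247 0.0927 0.0235] rect [618.8  94.4] [35.2 79.3] 69.9 pca 159.5
fish S 0.013 327 mean [0.6265 0.0919 0.0236] rect [621.8  93.2] [41.9 86.8] 69.3 pca 157.4
fish S 0.018 263 mean [0.6296 0.089  0.0255] rect [623.5  90.3] [36.5 81.5] 67.5 pca 160.0
lizard T 0.013 201 mean [0.6313 0.2334 0.0221] rect [626.3 229.5] [39.2 83.6] 37.8 pca 129.2
lizard T 0.018 147 mean [0.6307 0.2358 0.0244] rect [631.9 233.4] [24.8 81.4] 39.0 pca 129.5
lizard S 0.013 292 mean [0.6381 0.232  0.0227] rect [634.9 232. ] [37.1 85.6] 48.8 pca 128.0
lizard S 0.018 225 mean [0.6378 0.2313 0.0247] rect [635.8 231.2] [24.4 81.9] 39.4 pca 127.8
[140 145 148 180 222 224 245 255 254 253 254 254 253 253 253 253 250 246
 249 249 251 252 245 255 255 157 117 116 114 120 117 120 158 149] [153 151 155 128 132 126 110  45  83  86  79  80  83  86  88  87  96 102
  97  98  93  93 103  75  77 122 126 154 152 149 150 145 155 152]
[138 134 128 123  89 234 255 255 255 255 254 254 254 254 254 255 255 254
 254 254 255 255 222 166 138 187 221 215 230 252 255 255 159 151 154]
```

```bash
cat > plan.py <<'E'
# python3 plan.py x y z psi [calls] : shifts (cm) and yaw (deg) per call in the tool axes at that call's start
import sys,numpy as np
from bench import status
from scipy.spatial.transform import Rotation as Ro
o=status.get_obs();R=Ro.from_rotvec(o["orientation"]).as_matrix();p=o["tcp_pos"]
ps=np.degrees(np.arctan2(R[1,0],R[0,0]))
print("t",round(o["clock"],2),"tcp",p.round(4),"psi",ps.round(2),"tilt",R[:2,2].round(4),"w",round(o["grip_width"],4),"F",o["contact_force"].round(1),"j7",o["joints"][6].round(2))
if len(sys.argv)>4:
    g=np.array(sys.argv[1:4],float);psi=float(sys.argv[4]);n=int(sys.argv[5]) if len(sys.argv)>5 else 1
    dy=(psi-ps+180)%360-180
    for i in range(n):
        s=(g-p)/n;a=np.radians(ps+dy*i/n);c,q=np.cos(a),np.sin(a)
        print(f"dx {100*(c*s[0]+q*s[1]):.2f} dy {100*(q*s[0]-c*s[1]):.2f} dz {-100*s[2]:.2f} yaw {-dy/n:.2f}")
E
python3 plan.py .640 -.0805 .12 146.4 3
```

```text
t 0.1 tcp [ 0.1608 -0.6551  0.2554] psi 13.8 tilt [-0.0005  0.0016] w 0.0851 F [ 0.1  0.4 -0.1] j7 -0.08
dx 20.08 dy -14.79 dz 4.51 yaw -44.20
dx 24.71 dy 3.40 dz 4.51 yaw -44.20
dx 15.34 dy 19.66 dz 4.51 yaw -44.20
```

{"op": "send_rows", "data": {
  "steps": [
    {"dx": 4,"dy": -3,"dz": 0.5,"yaw": -9},
    {"dx": 8,"dy": -6,"dz": 1,"yaw": -18},
    {"dx": 12,"dy": -9,"dz": 2,"yaw": -27},
    {"dx": 16,"dy": -12,"dz": 3,"yaw": -36},
    {"dx": 20,"dy": -14.8,"dz": 4.5,"yaw": -44}
  ]
}}

```text
validation failed for argument at $.st...
```

{"op": "send_rows", "data": {
  "steps": [
    {"dx": 5,"dy": 0.7,"dz": 1,"yaw": -9},
    {"dx": 10,"dy": 1.4,"dz": 2,"yaw": -18},
    {"dx": 15,"dy": 2.1,"dz": 3,"yaw": -27},
    {"dx": 20,"dy": 2.8,"dz": 4,"yaw": -36},
    {"dx": 24.7,"dy": 3.4,"dz": 4.5,"yaw": -44}
  ]
}}

```text
validation failed for argument at $.st...
```

{"op": "send_rows", "data": {
  "steps": [
    {"dx": 3,"dy": 4,"dz": 1,"yaw": -9},
    {"dx": 6,"dy": 8,"dz": 2,"yaw": -18},
    {"dx": 9,"dy": 12,"dz": 3,"yaw": -27},
    {"dx": 12,"dy": 16,"dz": 4,"yaw": -36},
    {"dx": 15.3,"dy": 19.7,"dz": 4.5,"yaw": -44}
  ]
}}

```text
validation failed for argument at $.st...
```

```bash
python3 plan.py .640 -.0805 .030 146.4; python3 plan.py .640 -.0805 .030 146.4
```

```text
t 0.1 tcp [ 0.1608 -0.6551  0.2554] psi 13.8 tilt [-0.0005  0.0016] w 0.0851 F [ 0.1  0.4 -0.1] j7 -0.08
dx 60.24 dy -44.37 dz 22.54 yaw -132.60
t 0.1 tcp [ 0.1608 -0.6551  0.2554] psi 13.8 tilt [-0.0005  0.0016] w 0.0851 F [ 0.1  0.4 -0.1] j7 -0.08
dx 60.24 dy -44.37 dz 22.54 yaw -132.60
```

{"op": "send_rows", "data": {
  "steps": [
    {"dx": 4.0,"dy": -3.0,"dz": 0.5,"yaw": -9.0,"gripper": 1.0},
    {"dx": 8.0,"dy": -6.0,"dz": 1.0,"yaw": -18.0,"gripper": 1.0},
    {"dx": 12.0,"dy": -9.0,"dz": 2.0,"yaw": -27.0,"gripper": 1.0},
    {"dx": 16.0,"dy": -12.0,"dz": 3.0,"yaw": -36.0,"gripper": 1.0},
    {"dx": 20.0,"dy": -14.8,"dz": 4.5,"yaw": -44.0,"gripper": 1.0}
  ]
}}

```text
clock: 0.72
tcp_pos: [0.3208, -0.4627, 0.2111]
orientation: [2.746, 1.524, 0.0]
contact_force: [0.4, -1.9, 0.4]
grip_width: 0.0853
gripper_force: 0.0
```

{"op": "send_rows", "data": {
  "steps": [
    {"dx": 5,"dy": 0.7,"dz": 1,"yaw": -9,"gripper": 1},
    {"dx": 10,"dy": 1.4,"dz": 2,"yaw": -18,"gripper": 1},
    {"dx": 15,"dy": 2.1,"dz": 3,"yaw": -27,"gripper": 1},
    {"dx": 20,"dy": 2.8,"dz": 4,"yaw": -36,"gripper": 1},
    {"dx": 24.7,"dy": 3.4,"dz": 4.5,"yaw": -44,"gripper": 1}
  ]
}}

```text
clock: 1.35
tcp_pos: [0.4808, -0.2717, 0.1656]
orientation: [-1.975, -2.442, 0.0]
contact_force: [0.7, -0.8, -0.3]
grip_width: 0.085
gripper_force: 0.0
```

{"op": "send_rows", "data": {
  "steps": [
    {"dx": 3,"dy": 4,"dz": 1,"yaw": -9,"gripper": 1},
    {"dx": 6,"dy": 8,"dz": 2,"yaw": -18,"gripper": 1},
    {"dx": 9,"dy": 12,"dz": 3,"yaw": -27,"gripper": 1},
    {"dx": 12,"dy": 16,"dz": 4,"yaw": -36,"gripper": 1},
    {"dx": 15.3,"dy": 19.7,"dz": 4.5,"yaw": -44,"gripper": 1}
  ]
}}

```text
clock: 1.98
tcp_pos: [0.6424, -0.0824, 0.1202]
orientation: [-0.917, -3.003, 0.001]
contact_force: [0.4, -0.4, -0.3]
grip_width: 0.0857
gripper_force: 0.0
```

```bash
python3 plan.py .640 -.0805 .030 146.4
```

```text
t 1.98 tcp [ 0.6424 -0.0824  0.1202] psi 146.03 tilt [-0.0013 -0.0001] w 0.0857 F [ 0.4 -0.4 -0.3] j7 0.66
dx 0.31 dy 0.02 dz 9.02 yaw -0.37
```

{"op": "send_rows", "data": {
  "steps": [
    {"dx": 0.2,"dy": 0,"dz": 2.5,"yaw": -0.4,"gripper": 1},
    {"dx": 0.3,"dy": 0,"dz": 5,"yaw": -0.4,"gripper": 1},
    {"dx": 0.3,"dy": 0,"dz": 5,"yaw": -0.4,"gripper": 1}
  ]
}}

```text
clock: 2.35
tcp_pos: [0.6375, -0.0816, 0.069]
orientation: [-0.912, -3.001, 0.002]
contact_force: [-0.3, 0.1, -0.0]
grip_width: 0.0857
gripper_force: 0.0
```

```bash
python3 plan.py .640 -.0805 .030 146.4;python3 -c "
from bench import imaging
import cv2,numpy as np
f=imaging.grab_frame('top')['color'][120:200,220:320,::-1];g=imaging.grab_frame('scene')['color'][200:300,190:290,::-1]
f=cv2.resize(f,(500,400),interpolation=cv2.INTER_CUBIC);g=cv2.resize(g,(400,400),interpolation=cv2.INTER_CUBIC)
cv2.imwrite('pics/g1.png',cv2.resize(np.hstack([f,g]),(800,356)))"
```

```text
t 2.35 tcp [ 0.6375 -0.0816  0.069 ] psi 146.21 tilt [-0.0049  0.0002] w 0.0857 F [-0.3  0.1 -0. ] j7 0.62
dx -0.15 dy 0.23 dz 3.90 yaw -0.19
```

View pics/g1.png

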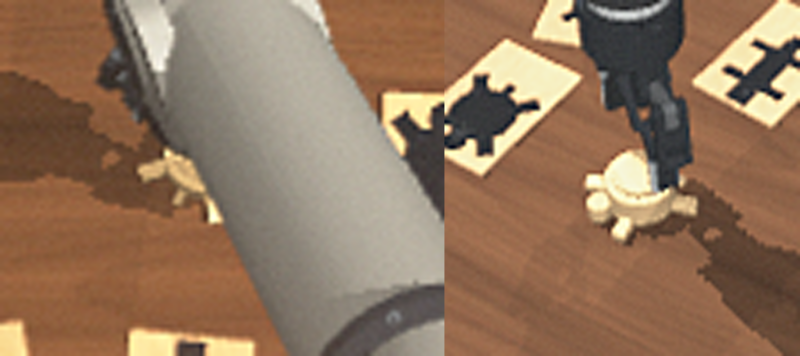

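The top view is blocked by the arm. The scene crop shows the gripper over the big turtle at (640,180), with the fingers clear of it.

{"op": "send_rows", "data": {
  "steps": [
    {"dx": -0.1,"dy": 0.2,"dz": 2,"yaw": -0.2,"gripper": 1},
    {"dx": -0.1,"dy": 0.2,"dz": 4.2,"yaw": -0.2,"gripper": 1},
    {"dx": -0.1,"dy": 0.2,"dz": 4.2,"yaw": -0.2,"gripper": 1},
    {"dx": -0.1,"dy": 0.2,"dz": 4.2,"yaw": -0.2,"gripper": 0.5},
    {"dx": -0.1,"dy": 0.2,"dz": 4.2,"yaw": -0.2,"gripper": 0.5}
  ],
  "force": 25
}}

```text
clock: 3.08
tcp_pos: [0.642, -0.0803, 0.0301]
orientation: [0.908, 3.006, 0.001]
contact_force: [0.3, 0.5, -0.4]
grip_width: 0.0551
gripper_force: 26.5
```

{"op": "send_rows", "data": {
  "steps": [
    {"dx": 0,"dy": 0,"dz": 0,"yaw": 0,"gripper": 0.4},
    {"dx": 0,"dy": 0,"dz": 0,"yaw": 0,"gripper": 0.4},
    {"dx": 0,"dy": 0,"dz": 0,"yaw": 0,"gripper": 0.4},
    {"dx": 0,"dy": 0,"dz": 0,"yaw": 0,"gripper": 0.4}
  ]
}}

```text
clock: 3.58
tcp_pos: [0.6419, -0.0804, 0.03]
orientation: [0.908, 3.006, 0.0]
contact_force: [-0.8, 0.1, 5.0]
grip_width: 0.0549
gripper_force: 27.1
```

```bash
python3 plan.py .640 -.0805 .1 146.4
```

```text
t 3.58 tcp [ 0.6419 -0.0804  0.03  ] psi 146.4 tilt [ 0.0012 -0.0001] w 0.0549 F [-0.8  0.1  5. ] j7 0.59
dx 0.15 dy -0.12 dz -7.00 yaw -0.00
```

{"op": "send_rows", "data": {
  "steps": [
    {"dx": 0,"dy": 0,"dz": -2,"yaw": 0,"gripper": 0.4},
    {"dx": 0,"dy": 0,"dz": -5,"yaw": 0,"gripper": 0.4},
    {"dx": 0,"dy": 0,"dz": -7,"yaw": 0,"gripper": 0.4},
    {"dx": 0,"dy": 0,"dz": -7,"yaw": 0,"gripper": 0.4}
  ]
}}

```text
clock: 4.08
tcp_pos: [0.6425, -0.0805, 0.1014]
orientation: [0.908, 3.004, 0.001]
contact_force: [0.2, -0.2, -0.4]
grip_width: 0.0549
gripper_force: 26.9
```

```bash
python3 plan.py .6357 -.242 .1 177
```

```text
t 4.08 tcp [ 0.6425 -0.0805  0.1014] psi 146.38 tilt [ 0.0035 -0.0004] w 0.0549 F [ 0.2 -0.2 -0.4] j7 0.64
dx -8.38 dy -13.83 dz 0.14 yaw -30.62
```

{"op": "send_rows", "data": {
  "steps": [
    {"dx": -2,"dy": -3.3,"dz": 0,"yaw": -7,"gripper": 0.4},
    {"dx": -4,"dy": -6.6,"dz": 0,"yaw": -15,"gripper": 0.4},
    {"dx": -6.5,"dy": -10.7,"dz": 0,"yaw": -23,"gripper": 0.4},
    {"dx": -8.4,"dy": -13.8,"dz": 0,"yaw": -30.6,"gripper": 0.4},
    {"dx": -8.4,"dy": -13.8,"dz": 1.5,"yaw": -30.6,"gripper": 0.4}
  ]
}}

```text
clock: 4.7
tcp_pos: [0.634, -0.2472, 0.0832]
orientation: [-0.093, -3.14, 0.004]
contact_force: [-0.4, -0.1, -0.5]
grip_width: 0.0547
gripper_force: 26.9
```

{"op": "send_rows", "data": {
  "steps": [
    {"dx": 0,"dy": 0,"dz": 2,"yaw": 0,"gripper": 0.4},
    {"dx": 0,"dy": 0,"dz": 3,"yaw": 0,"gripper": 0.4},
    {"dx": 0,"dy": 0,"dz": 3,"yaw": 0,"gripper": 0.4}
  ]
}}

```text
clock: 5.08
tcp_pos: [0.6344, -0.2401, 0.0529]
orientation: [-0.079, -3.138, -0.002]
contact_force: [0.3, 0.5, -0.0]
grip_width: 0.0549
gripper_force: 26.9
```

```bash
python3 plan.py .6357 -.242 .033 177
```

```text
t 5.08 tcp [ 0.6344 -0.2401  0.0529] psi 177.11 tilt [-0.0022  0.0011] w 0.0549 F [ 0.3  0.5 -0. ] j7 1.34
dx -0.14 dy -0.19 dz 1.99 yaw 0.11
```

{"op": "send_rows", "data": {
  "steps": [
    {"dx": -0.1,"dy": -0.1,"dz": 0.7,"yaw": 0,"gripper": 0.4},
    {"dx": -0.1,"dy": -0.1,"dz": 0.9,"yaw": 0,"gripper": 0.4},
    {"dx": -0.1,"dy": -0.1,"dz": 0.9,"yaw": 0,"gripper": 0.4},
    {"dx": -0.1,"dy": -0.1,"dz": 0.9,"yaw": 0,"gripper": 0.4},
    {"dx": -0.1,"dy": -0.1,"dz": 0.9,"yaw": 0,"gripper": 0.4}
  ]
}}

```text
clock: 5.7
tcp_pos: [0.636, -0.243, 0.0456]
orientation: [0.083, 3.14, -0.0]
contact_force: [0.6, -0.0, -1.0]
grip_width: 0.055
gripper_force: 26.9
```

```bash
python3 plan.py .6357 -.242 .033 177
```

```text
t 5.7 tcp [ 0.636  -0.243   0.0456] psi 176.99 tilt [ 0.0004 -0.0002] w 0.055 F [ 0.6 -0.  -1. ] j7 1.33
dx 0.03 dy 0.10 dz 1.26 yaw -0.01
```

{"op": "send_rows", "data": {
  "steps": [
    {"dx": 0,"dy": 0,"dz": 0.4,"yaw": 0,"gripper": 0.4},
    {"dx": 0,"dy": 0,"dz": 0.8,"yaw": 0,"gripper": 0.4},
    {"dx": 0,"dy": 0,"dz": 1.1,"yaw": 0,"gripper": 0.4},
    {"dx": 0,"dy": 0,"dz": 1.3,"yaw": 0,"gripper": 0.4},
    {"dx": 0,"dy": 0,"dz": 1.3,"yaw": 0,"gripper": 0.4}
  ]
}}

```text
clock: 6.32
tcp_pos: [0.6357, -0.2428, 0.033]
orientation: [-0.082, -3.14, 0.001]
contact_force: [-3.8, 0.4, 5.8]
grip_width: 0.0552
gripper_force: 27.5
```

```bash
python3 plan.py .6357 -.242 .033 177
```

```text
t 6.33 tcp [ 0.6357 -0.2428  0.033 ] psi 177.0 tilt [-0.0006 -0.0004] w 0.0552 F [-3.8  0.4  5.8] j7 1.33
dx 0.01 dy 0.08 dz 0.00 yaw -0.00
```

Touching down. Release, rise, and move clear of the view towards the small turtle.

{"op": "send_rows", "data": {
  "steps": [
    {"dx": 0,"dy": 0,"dz": 0,"yaw": 0,"gripper": 0.8},
    {"dx": 0,"dy": 0,"dz": 0,"yaw": 0,"gripper": 1},
    {"dx": 0,"dy": 0,"dz": 0,"yaw": 0,"gripper": 1},
    {"dx": 0,"dy": 0,"dz": 0,"yaw": 0,"gripper": 1}
  ]
}}

```text
clock: 6.82
tcp_pos: [0.6359, -0.2429, 0.0322]
orientation: [-0.082, -3.14, -0.0]
contact_force: [-1.1, -0.3, -0.1]
grip_width: 0.0855
gripper_force: 0.0
```

{"op": "send_rows", "data": {
  "steps": [
    {"dx": 0,"dy": 0,"dz": -2,"yaw": 0,"gripper": 1},
    {"dx": 0,"dy": 0,"dz": -5,"yaw": 0,"gripper": 1},
    {"dx": 0,"dy": 0,"dz": -9,"yaw": 0,"gripper": 1},
    {"dx": 0,"dy": 0,"dz": -9,"yaw": 0,"gripper": 1}
  ]
}}

```text
clock: 7.32
tcp_pos: [0.6387, -0.243, 0.1277]
orientation: [0.082, 3.133, -0.003]
contact_force: [-0.0, 0.1, -0.1]
grip_width: 0.0853
gripper_force: 0.0
```

```bash
python3 plan.py .4537 .230 .12 111.7 2
```

```text
t 7.33 tcp [ 0.6387 -0.243   0.1277] psi 176.99 tilt [ 0.0076 -0.0021] w 0.0853 F [-0.   0.1 -0.1] j7 1.39
dx 10.48 dy 23.13 dz 0.38 yaw 32.65
dx 21.30 dy 13.83 dz 0.38 yaw 32.65
```

{"op": "send_rows", "data": {
  "steps": [
    {"dx": 2,"dy": 4.6,"dz": 0,"yaw": 6.5,"gripper": 1},
    {"dx": 4,"dy": 9.2,"dz": 0,"yaw": 13,"gripper": 1},
    {"dx": 6,"dy": 13.8,"dz": 0,"yaw": 19.5,"gripper": 1},
    {"dx": 8.3,"dy": 18.4,"dz": 0,"yaw": 26,"gripper": 1},
    {"dx": 10.5,"dy": 23.1,"dz": 0,"yaw": 32.6,"gripper": 1}
  ]
}}

```text
clock: 7.95
tcp_pos: [0.5422, -0.0053, 0.1226]
orientation: [0.966, 2.989, 0.0]
contact_force: [0.4, 1.5, 0.1]
grip_width: 0.0852
gripper_force: 0.0
```

{"op": "send_rows", "data": {
  "steps": [
    {"dx": 5.3,"dy": 3.5,"dz": 0,"yaw": 8,"gripper": 1},
    {"dx": 10.6,"dy": 7,"dz": 0,"yaw": 16,"gripper": 1},
    {"dx": 16,"dy": 10.4,"dz": 0,"yaw": 24,"gripper": 1},
    {"dx": 21.3,"dy": 13.8,"dz": 0,"yaw": 32.6,"gripper": 1},
    {"dx": 21.3,"dy": 13.8,"dz": 0,"yaw": 32.6,"gripper": 1}
  ]
}}

```text
clock: 8.57
tcp_pos: [0.4475, 0.2357, 0.1232]
orientation: [-1.749, -2.608, -0.004]
contact_force: [1.0, -0.4, 0.4]
grip_width: 0.0854
gripper_force: 0.0
```

{"op": "send_rows", "data": {
  "steps": [
    {"dx": 0,"dy": 0,"dz": 0,"yaw": 0,"gripper": 1},
    {"dx": 0,"dy": 0,"dz": 0,"yaw": 0,"gripper": 1}
  ]
}}

```text
clock: 8.82
tcp_pos: [0.4511, 0.2275, 0.1221]
orientation: [1.764, 2.599, -0.002]
contact_force: [0.7, -1.0, -0.5]
grip_width: 0.0854
gripper_force: 0.0
```

```bash
python3 plan.py .4537 .230 .07 111.7; cat > snap.py <<'E'
# python3 snap.py out x y : saves frames and side-by-side crops around a world point
import sys;from h import *;from bench import imaging
im=[]
for n,r in(("top",25),("scene",25)):
    f=imaging.grab_frame(n);pickle.dump(f,open(sys.argv[1]+n+".pkl","wb"))
    u,v=proj(f,[float(sys.argv[2]),float(sys.argv[3]),.02])[0].astype(int);r=28
    im.append(cv2.resize(f["color"][v-r:v+r,u-r:u+r,::-1],(390,390),interpolation=cv2.INTER_CUBIC))
cv2.imwrite("pics/"+sys.argv[1]+".png",np.hstack(im))
E
python3 snap.py a .627 -.242; python3 -c "
from m2 import *
T=pickle.load(open('atop.pkl','rb'));S=pickle.load(open('ascene.pkl','rb'))
dep(T,S,'bigt',(.635,-.242),0,.05)"
```

```text
t 8.82 tcp [0.4511 0.2275 0.1221] psi 111.65 tilt [-0.0001 -0.0011] w 0.0854 F [ 0.7 -1.  -0.5] j7 -0.53
dx 0.14 dy 0.34 dz 5.21 yaw -0.05
bigt T 0.013 322 mean [ 0.6364 -0.2397  0.028 ] rect [ 639.5 -240.6] [59.9 76.7] 83.4 pca 172.8
bigt T 0.018 286 mean [ 0.6361 -0.2403  0.0297] rect [ 639.9 -243.3] [54.4 67.2] 62.4 pca 170.8
bigt S 0.013 341 mean [ 0.6477 -0.2395  0.0275] rect [ 644.4 -242. ] [62.9 81.2] 88.7 pca 156.1
bigt S 0.018 278 mean [ 0.6461 -0.2404  0.0303] rect [ 645.2 -240.2] [67.6 54.2] 29.2 pca 166.4
```

View pics/a.png

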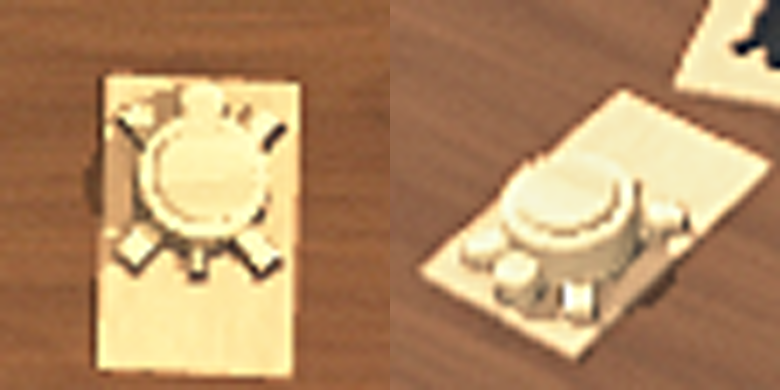

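The top crop shows the big turtle head-over-head on its card. Dark silhouette is visible behind the tail (197,270), behind the rear feet, and rear-left of the front feet, so it sits a little too far forward. I'll quantify that.

```bash
cat > prof.py <<'E'
# brightness profiles in the card's frame (z=3 mm), 1 mm steps
from meas import *
def prof(f,o,an,line):
    r=np.radians(an);A=np.array([[np.cos(r),-np.sin(r)],[np.sin(r),np.cos(r)]])
    W=np.array(line)/1000@A.T+o;uv=proj(f,np.c_[W,np.full(len(W),.003)]).astype(np.float32)
    return cv2.remap(f["color"].max(2),uv[:,:1],uv[:,1:],cv2.INTER_LINEAR).ravel()
E
python3 - <<'E'
from prof import *
for n,o,an in(("top",(.6201,-.2413),-2.84),("scene",(.6217,-.2454),-3.13)):
    f=pickle.load(open("a"+n+".pkl","rb"));b=pickle.load(open(n+".pkl","rb"))
    for y in(-1,1):
        L=[(x,y) for x in range(-34,-8)]
        print(n,"tail y",y,"from -34");print(prof(b,o,an,L));print(prof(f,o,an,L))
    for x in(-12,-16,): # across rear feet
        L=[(x,y) for y in range(-42,43,2)];print("x",x,"y -42..42 step2");print(prof(b,o,an,L));print(prof(f,o,an,L))
E
```

```text
top tail y -1 from -34
[254 254 255 255 255 255 250 226 200 175 144 108  75  76  76  75  75  73
  71  71  71  71  72  73  74  74]
[254 254 255 255 255 255 250 225 198 173 144 111  81 136 185 238 233 231
 228 224 224 223 215 202 193 190]
top tail y 1 from -34
[254 254 255 255 255 255 248 223 199 171 143 111  85  84  82  81  83  84
  86  83  79  76  76  75  75  75]
[254 254 255 255 255 255 247 222 197 169 141 110  89 138 183 227 226 227
 226 226 227 227 215 203 189 185]
x -12 y -42..42 step2
[202 243 245 224 164 106  61  67  69  69  68  81 102 150 180 194 149 122
 107  81  71  73  78  89 106 131 159 192 196 173 116  85  70  70  69  72
  81 140 198 244 253 241 210]
[201 243 244 232 224 237 255 255 255 247 190 134  86 110 151 194 150 125
 117 136 181 239 191 144  99 124 156 193 192 174 140 182 223 254 255 255
 255 247 227 188 207 216 206]
x -16 y -42..42 step2
[207 246 223 170  97  70  64  70  70  76 112 174 239 251 255 255 255 255
 239 123  74  71 100 167 247 247 250 255 255 248 231 169 116  73  71  70
  67  91 144 225 244 240 208]
[209 246 221 170 112 136 190 239 217 173 124 149 201 22
[... 645 characters left out ...]
 69  49  50  50  48  54 132 176 185 195 170 150
 135 100  59  60  58  72  99 124 147 162 212 190 130  75  50  46  44  47
  93 152 220 255 255 255 238]
[244 250 249 248 247 246 246 245 245 245 246 245 245 245 246 246 246 247
 249 242 212 205 237 255 253 224 171 171 213 236 248 253 249 241 228 209
 188 180 181 188 207 222 206]
x -16 y -42..42 step2
[221 251 231 176 123  91  76  61  41  37 131 239 251 254 254 255 248 243
 205 141  81  55  98 174 214 255 255 255 251 243 232 191 130  84  51  42
  37  55  80 184 253 254 242]
[232 252 252 249 248 247 247 246 246 246 246 246 246 246 246 246 247 248
 232 213 233 254 254 247 203 179 224 251 250 253 252 252 251 251 250 241
 228 164  82 158 224 233 235]
```

{"op": "send_rows", "data": {
  "steps": [
    {"dx": 0,"dy": 0.2,"dz": 2.5,"yaw": 0,"gripper": 1},
    {"dx": 0,"dy": 0.2,"dz": 5,"yaw": 0,"gripper": 1},
    {"dx": 0,"dy": 0.2,"dz": 5,"yaw": 0,"gripper": 1},
    {"dx": 0,"dy": 0.2,"dz": 5,"yaw": 0,"gripper": 1}
  ]
}}

```text
clock: 9.43
tcp_pos: [0.4527, 0.23, 0.0729]
orientation: [1.763, 2.6, 0.001]
contact_force: [-0.9, 0.3, 1.0]
grip_width: 0.0853
gripper_force: 0.0
```

```bash
python3 plan.py .4535 .229 .029 111.7
```

```text
t 9.43 tcp [0.4527 0.23   0.0729] psi 111.74 tilt [0.0005 0.0003] w 0.0853 F [-0.9  0.3  1. ] j7 -0.59
dx -0.12 dy 0.03 dz 4.39 yaw 0.04
```

{"op": "send_rows", "data": {
  "steps": [
    {"dx": -0.1,"dy": 0,"dz": 2,"yaw": 0,"gripper": 1},
    {"dx": -0.1,"dy": 0,"dz": 4.1,"yaw": 0,"gripper": 1},
    {"dx": -0.1,"dy": 0,"dz": 4.1,"yaw": 0,"gripper": 1},
    {"dx": -0.1,"dy": 0,"dz": 4.1,"yaw": 0,"gripper": 0.6},
    {"dx": -0.1,"dy": 0,"dz": 4.1,"yaw": 0,"gripper": 0.5}
  ],
  "force": 25
}}

```text
clock: 10.05
tcp_pos: [0.4532, 0.2297, 0.0324]
orientation: [1.761, 2.6, 0.003]
contact_force: [0.8, 0.3, -0.2]
grip_width: 0.0517
gripper_force: 0.0
```

{"op": "send_rows", "data": {
  "steps": [
    {"dx": 0,"dy": 0,"dz": 0,"yaw": 0,"gripper": 0.3},
    {"dx": 0,"dy": 0,"dz": 0,"yaw": 0,"gripper": 0.3},
    {"dx": 0,"dy": 0,"dz": 0,"yaw": 0,"gripper": 0.3},
    {"dx": 0,"dy": 0,"dz": 0,"yaw": 0,"gripper": 0.3},
    {"dx": 0,"dy": 0,"dz": 0,"yaw": 0,"gripper": 0.3}
  ]
}}

```text
clock: 10.68
tcp_pos: [0.4531, 0.2296, 0.0323]
orientation: [1.761, 2.6, 0.002]
contact_force: [-0.0, -0.2, 5.7]
grip_width: 0.0371
gripper_force: 24.4
```

```bash
python3 plan.py .4535 .229 .029 111.7
```

```text
t 10.68 tcp [0.4531 0.2296 0.0323] psi 111.79 tilt [0.0014 0.0003] w 0.0371 F [-0.  -0.2  5.7] j7 -0.65
dx -0.07 dy 0.02 dz 0.33 yaw 0.09
```

{"op": "send_rows", "data": {
  "steps": [
    {"dx": 0,"dy": 0,"dz": -2,"yaw": 0,"gripper": 0.3},
    {"dx": 0,"dy": 0,"dz": -5,"yaw": 0,"gripper": 0.3},
    {"dx": 0,"dy": 0,"dz": -8,"yaw": 0,"gripper": 0.3},
    {"dx": 0,"dy": 0,"dz": -8,"yaw": 0,"gripper": 0.3}
  ]
}}

```text
clock: 11.18
tcp_pos: [0.4539, 0.2301, 0.1135]
orientation: [1.76, 2.599, 0.006]
contact_force: [0.7, -0.2, -0.7]
grip_width: 0.0371
gripper_force: 25.4
```

```bash
python3 plan.py .52 0 .11 154.5; sed 's/^o=status.*$/import types\no=dict(clock=0,tcp_pos=np.array([.52,0,.11]),orientation=Ro.from_euler("ZX",[154.5,180],degrees=True).as_rotvec(),grip_width=0,contact_force=np.zeros(3),joints=np.zeros(7));R=Ro.from_rotvec(o["orientation"]).as_matrix();p=o["tcp_pos"]/' plan.py > plan2.py; sed -i 's/np.array(\[.52,0,.11\])/np.array(eval(sys.argv[6]))/; s/\[154.5,180\]/[float(sys.argv[7]),180]/' plan2.py; python3 plan2.py .4775 -.238 .11 197.2 1 .52,0,.11 154.5
```

```text
t 11.18 tcp [0.4539 0.2301 0.1135] psi 111.78 tilt [0.0042 0.002 ] w 0.0371 F [ 0.7 -0.2 -0.7] j7 -0.54
dx -23.82 dy -2.40 dz 0.35 yaw -42.72
t 0 tcp [0.52 0.   0.11] psi 154.5 tilt [ 0. -0.] w 0 F [0. 0. 0.] j7 0.0
dx -6.41 dy -23.31 dz -0.00 yaw -42.70
```

{"op": "send_rows", "data": {
  "steps": [
    {"dx": -4.8,"dy": -0.5,"dz": 0,"yaw": -8.5,"gripper": 0.3},
    {"dx": -9.6,"dy": -1,"dz": 0,"yaw": -17,"gripper": 0.3},
    {"dx": -14.4,"dy": -1.4,"dz": 0,"yaw": -25.5,"gripper": 0.3},
    {"dx": -19.1,"dy": -1.9,"dz": 0,"yaw": -34,"gripper": 0.3},
    {"dx": -23.8,"dy": -2.4,"dz": 0,"yaw": -42.7,"gripper": 0.3}
  ]
}}

```text
clock: 11.8
tcp_pos: [0.5183, -0.0022, 0.1105]
orientation: [-0.685, -3.065, 0.0]
contact_force: [1.2, -0.0, -0.7]
grip_width: 0.0367
gripper_force: 25.4
```

{"op": "send_rows", "data": {
  "steps": [
    {"dx": -1.3,"dy": -4.7,"dz": 0,"yaw": -8.5,"gripper": 0.3},
    {"dx": -2.6,"dy": -9.4,"dz": 0,"yaw": -17,"gripper": 0.3},
    {"dx": -3.9,"dy": -14,"dz": 0,"yaw": -25.5,"gripper": 0.3},
    {"dx": -5.2,"dy": -19,"dz": 0,"yaw": -34,"gripper": 0.3},
    {"dx": -6.4,"dy": -23.3,"dz": 0,"yaw": -42.7,"gripper": 0.3}
  ]
}}

```text
clock: 12.42
tcp_pos: [0.4748, -0.2404, 0.1103]
orientation: [0.476, -3.104, -0.001]
contact_force: [1.0, 0.4, -0.5]
grip_width: 0.0372
gripper_force: 25.4
```

{"op": "send_rows", "data": {
  "steps": [
    {"dx": 0,"dy": 0,"dz": 1.5,"yaw": 0,"gripper": 0.3},
    {"dx": 0,"dy": 0,"dz": 3,"yaw": 0,"gripper": 0.3},
    {"dx": 0,"dy": 0,"dz": 5,"yaw": 0,"gripper": 0.3},
    {"dx": 0,"dy": 0,"dz": 5,"yaw": 0,"gripper": 0.3},
    {"dx": 0,"dy": 0,"dz": 5,"yaw": 0,"gripper": 0.3}
  ]
}}

```text
clock: 13.05
tcp_pos: [0.4765, -0.2375, 0.0613]
orientation: [-0.472, 3.106, 0.0]
contact_force: [0.1, -0.2, -0.7]
grip_width: 0.0372
gripper_force: 25.4
```

```bash
python3 plan.py .4775 -.238 .0353 197.2
```

```text
t 13.05 tcp [ 0.4765 -0.2375  0.0613] psi -162.72 tilt [0.     0.0003] w 0.0372 F [ 0.1 -0.2 -0.7] j7 1.64
dx -0.08 dy -0.08 dz 2.60 yaw 0.08
```

{"op": "send_rows", "data": {
  "steps": [
    {"dx": -0.1,"dy": -0.1,"dz": 1,"yaw": 0.1,"gripper": 0.3},
    {"dx": -0.1,"dy": -0.1,"dz": 1.8,"yaw": 0.1,"gripper": 0.3},
    {"dx": -0.1,"dy": -0.1,"dz": 2.2,"yaw": 0.1,"gripper": 0.3},
    {"dx": -0.1,"dy": -0.1,"dz": 2.5,"yaw": 0.1,"gripper": 0.3},
    {"dx": -0.1,"dy": -0.1,"dz": 2.6,"yaw": 0.1,"gripper": 0.3}
  ]
}}

```text
clock: 13.68
tcp_pos: [0.4772, -0.2391, 0.0353]
orientation: [0.467, -3.106, -0.0]
contact_force: [-1.7, 0.9, 7.3]
grip_width: 0.0369
gripper_force: 26.2
```

{"op": "send_rows", "data": {
  "steps": [
    {"dx": 0,"dy": 0,"dz": 0,"yaw": 0,"gripper": 0.3},
    {"dx": 0,"dy": 0,"dz": 0,"yaw": 0,"gripper": 0.3}
  ]
}}

```text
clock: 13.92
tcp_pos: [0.4774, -0.2391, 0.0354]
orientation: [-0.467, 3.106, -0.0]
contact_force: [-1.3, -0.8, 0.4]
grip_width: 0.0369
gripper_force: 25.5
```

```bash
python3 plan.py .4775 -.238 .0353 197.2
```

```text
t 13.93 tcp [ 0.4774 -0.2391  0.0354] psi -162.91 tilt [ 0.0004 -0.0001] w 0.0369 F [-1.3 -0.8  0.4] j7 1.6
dx -0.04 dy 0.11 dz 0.01 yaw -0.11
```

{"op": "send_rows", "data": {
  "steps": [
    {"dx": 0,"dy": 0,"dz": 0,"yaw": 0,"gripper": 0.6},
    {"dx": 0,"dy": 0,"dz": 0,"yaw": 0,"gripper": 1},
    {"dx": 0,"dy": 0,"dz": 0,"yaw": 0,"gripper": 1},
    {"dx": 0,"dy": 0,"dz": 0,"yaw": 0,"gripper": 1},
    {"dx": 0,"dy": 0,"dz": 0,"yaw": 0,"gripper": 1}
  ]
}}

```text
clock: 14.55
tcp_pos: [0.4773, -0.2391, 0.0353]
orientation: [-0.467, 3.107, -0.0]
contact_force: [-1.2, 0.2, 0.6]
grip_width: 0.085
gripper_force: 0.0
```

{"op": "send_rows", "data": {
  "steps": [
    {"dx": 0,"dy": 0,"dz": -2,"yaw": 0,"gripper": 1},
    {"dx": 0,"dy": 0,"dz": -5,"yaw": 0,"gripper": 1},
    {"dx": 0,"dy": 0,"dz": -9,"yaw": 0,"gripper": 1},
    {"dx": 0,"dy": 0,"dz": -9,"yaw": 0,"gripper": 1}
  ]
}}

```text
clock: 15.05
tcp_pos: [0.4796, -0.2396, 0.1293]
orientation: [-0.466, 3.101, -0.006]
contact_force: [-0.4, -0.4, 0.2]
grip_width: 0.0853
gripper_force: 0.0
```

```bash
python3 plan.py .624 .0925 .12 159 2
```

```text
t 15.05 tcp [ 0.4796 -0.2396  0.1293] psi -162.91 tilt [ 0.0058 -0.003 ] w 0.0853 F [-0.4 -0.4  0.2] j7 1.73
dx -11.78 dy 13.75 dz 0.46 yaw 19.05
dx -6.65 dy 16.84 dz 0.46 yaw 19.05
```

{"op": "send_rows", "data": {
  "steps": [
    {"dx": -2.4,"dy": 2.8,"dz": 0,"yaw": 4,"gripper": 1},
    {"dx": -4.8,"dy": 5.6,"dz": 0,"yaw": 8,"gripper": 1},
    {"dx": -7.2,"dy": 8.4,"dz": 0,"yaw": 12,"gripper": 1},
    {"dx": -9.6,"dy": 11.2,"dz": 0,"yaw": 16,"gripper": 1},
    {"dx": -11.8,"dy": 13.7,"dz": 0,"yaw": 19,"gripper": 1}
  ]
}}

```text
clock: 15.68
tcp_pos: [0.5499, -0.0721, 0.1253]
orientation: [-0.054, -3.141, -0.0]
contact_force: [0.0, 0.4, -0.7]
grip_width: 0.0849
gripper_force: 0.0
```

{"op": "send_rows", "data": {
  "steps": [
    {"dx": -1.7,"dy": 4.2,"dz": 0,"yaw": 5,"gripper": 1},
    {"dx": -3.4,"dy": 8.4,"dz": 0,"yaw": 10,"gripper": 1},
    {"dx": -5,"dy": 12.6,"dz": 0,"yaw": 15,"gripper": 1},
    {"dx": -6.7,"dy": 16.8,"dz": 0,"yaw": 19,"gripper": 1},
    {"dx": -6.7,"dy": 16.8,"dz": 0,"yaw": 19,"gripper": 1}
  ]
}}

```text
clock: 16.3
tcp_pos: [0.6225, 0.0977, 0.1258]
orientation: [0.561, 3.091, 0.005]
contact_force: [-0.6, -0.7, 0.7]
grip_width: 0.0854
gripper_force: 0.0
```

{"op": "send_rows", "data": {
  "steps": [
    {"dx": 0,"dy": 0,"dz": 1.5,"yaw": 0,"gripper": 1},
    {"dx": 0,"dy": 0,"dz": 4,"yaw": 0,"gripper": 1},
    {"dx": 0,"dy": 0,"dz": 4,"yaw": 0,"gripper": 1},
    {"dx": 0,"dy": 0,"dz": 4,"yaw": 0,"gripper": 1}
  ]
}}

```text
clock: 16.8
tcp_pos: [0.6223, 0.0912, 0.0854]
orientation: [-0.572, -3.089, 0.001]
contact_force: [-0.4, 0.6, -0.3]
grip_width: 0.0854
gripper_force: 0.0
```

```bash
python3 plan.py .624 .0925 .029 159; python3 snap.py b .470 -.240; python3 - <<'E'
from m2 import *
from prof import *
T=pickle.load(open('btop.pkl','rb'));S=pickle.load(open('bscene.pkl','rb'))
dep(T,S,'small',(.4775,-.2385),0,.04)
b=pickle.load(open("top.pkl","rb"));o,an=(.4641,-.2415),17.16
for y in(-1,1):
    L=[(x,y) for x in range(-22,4)];print("tail from -22");print(prof(b,o,an,L));print(prof(T,o,an,L))
E
```

```text
t 16.8 tcp [0.6223 0.0912 0.0854] psi 159.03 tilt [-0.0004 -0.0003] w 0.0854 F [-0.4  0.6 -0.3] j7 0.53
dx -0.11 dy 0.19 dz 5.64 yaw 0.03
small T 0.013 139 mean [ 0.4763 -0.2354  0.0271] rect [ 478.8 -233.1] [43.9 36.3] 44.3 pca 21.8
small T 0.018 124 mean [ 0.4752 -0.2364  0.0286] rect [ 475.5 -236.1] [34.4 35.3] 0.0 pca 97.7
small S 0.013 124 mean [ 0.486  -0.2369  0.0264] rect [ 483.3 -237.9] [37.9 35.7] 48.6 pca 135.7
small S 0.018 102 mean [ 0.484  -0.2374  0.0288] rect [ 481.7 -239.6] [33.1 35.5] 48.4 pca 114.7
tail from -22
[254 254 254 254 255 255 255 244 214 185 152 127 105  87  93  96  95  94
  96  95  94  94  94  93  92  90]
[254 254 254 254 254 255 255 250 234 216 200 205 217 233 234 235 239 247
 246 253 255 254 254 253 254 254]
tail from -22
[253 253 254 254 255 255 254 253 228 196 164 143 135 135 135 132 126 116
 109 100  91  92  93  94  93  92]
[254 254 254 254 254 254 253 252 232 206 175 180 208 224 222 206 185 176
 199 227 255 254 254 253 253 254]
```

View pics/b.png

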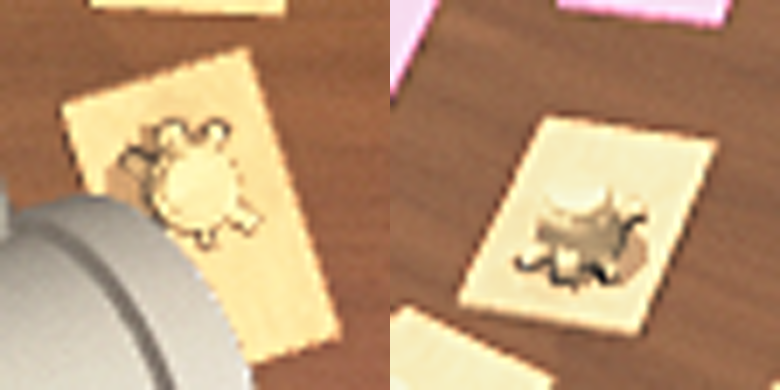

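The small turtle sits head-over-head on its card. A thin black rim shows at the left and front (scene crop 560,280), so it is about 1 mm short and to the right. I'll revisit it at the end; the fish is next.

{"op": "send_rows", "data": {
  "steps": [
    {"dx": -0.1,"dy": 0.2,"dz": 2.5,"yaw": 0,"gripper": 1},
    {"dx": -0.1,"dy": 0.2,"dz": 5.5,"yaw": 0,"gripper": 1},
    {"dx": -0.1,"dy": 0.2,"dz": 5.5,"yaw": 0,"gripper": 1},
    {"dx": -0.1,"dy": 0.2,"dz": 5.5,"yaw": 0,"gripper": 0.6},
    {"dx": -0.1,"dy": 0.2,"dz": 5.5,"yaw": 0,"gripper": 0.4}
  ],
  "force": 25
}}

```text
clock: 17.52
tcp_pos: [0.6248, 0.0941, 0.0315]
orientation: [0.57, 3.088, 0.001]
contact_force: [-0.4, 0.5, 0.1]
grip_width: 0.0516
gripper_force: 0.0
```

{"op": "send_rows", "data": {
  "steps": [
    {"dx": 0,"dy": 0,"dz": 0,"yaw": 0,"gripper": 0.2},
    {"dx": 0,"dy": 0,"dz": 0,"yaw": 0,"gripper": 0.2},
    {"dx": 0,"dy": 0,"dz": 0,"yaw": 0,"gripper": 0.2},
    {"dx": 0,"dy": 0,"dz": 0,"yaw": 0,"gripper": 0.2},
    {"dx": 0,"dy": 0,"dz": 0,"yaw": 0,"gripper": 0.2}
  ]
}}

```text
clock: 18.15
tcp_pos: [0.6247, 0.0939, 0.0314]
orientation: [0.57, 3.088, 0.001]
contact_force: [-0.3, -0.7, 6.1]
grip_width: 0.0337
gripper_force: 25.8
```

```bash
python3 plan.py .624 .0925 .029 159
```

```text
t 18.15 tcp [0.6247 0.0939 0.0314] psi 159.09 tilt [0.0017 0.0001] w 0.0337 F [-0.3 -0.7  6.1] j7 0.48
dx 0.02 dy -0.16 dz 0.24 yaw 0.09
```

{"op": "send_rows", "data": {
  "steps": [
    {"dx": 0,"dy": 0,"dz": -2,"yaw": 0,"gripper": 0.2},
    {"dx": 0,"dy": 0,"dz": -5,"yaw": 0,"gripper": 0.2},
    {"dx": 0,"dy": 0,"dz": -8,"yaw": 0,"gripper": 0.2},
    {"dx": 0,"dy": 0,"dz": -8,"yaw": 0,"gripper": 0.2}
  ]
}}

```text
clock: 18.65
tcp_pos: [0.6257, 0.0944, 0.1138]
orientation: [0.569, 3.085, 0.003]
contact_force: [-0.1, -0.5, -0.9]
grip_width: 0.0335
gripper_force: 25.0
```

```bash
python3 plan.py .4728 .0760 .11 190.65
```

```text
t 18.65 tcp [0.6257 0.0944 0.1138] psi 159.09 tilt [0.0052 0.0011] w 0.0335 F [-0.1 -0.5 -0.9] j7 0.55
dx 13.62 dy -7.18 dz 0.38 yaw -31.56
```

{"op": "send_rows", "data": {
  "steps": [
    {"dx": 3,"dy": -1.6,"dz": 0,"yaw": -7,"gripper": 0.2},
    {"dx": 6,"dy": -3.2,"dz": 0,"yaw": -14,"gripper": 0.2},
    {"dx": 9,"dy": -4.8,"dz": 0,"yaw": -21,"gripper": 0.2},
    {"dx": 12,"dy": -6.4,"dz": 0,"yaw": -28,"gripper": 0.2},
    {"dx": 13.7,"dy": -7.2,"dz": 0,"yaw": -31.6,"gripper": 0.2}
  ]
}}

```text
clock: 19.27
tcp_pos: [0.4679, 0.0746, 0.1098]
orientation: [0.297, -3.125, 0.002]
contact_force: [0.4, 0.2, -0.8]
grip_width: 0.0335
gripper_force: 25.1
```

{"op": "send_rows", "data": {
  "steps": [
    {"dx": 0,"dy": 0,"dz": 1.5,"yaw": 0,"gripper": 0.2},
    {"dx": 0,"dy": 0,"dz": 3,"yaw": 0,"gripper": 0.2},
    {"dx": 0,"dy": 0,"dz": 5,"yaw": 0,"gripper": 0.2},
    {"dx": 0,"dy": 0,"dz": 5,"yaw": 0,"gripper": 0.2},
    {"dx": 0,"dy": 0,"dz": 5,"yaw": 0,"gripper": 0.2}
  ]
}}

```text
clock: 19.9
tcp_pos: [0.4707, 0.0758, 0.0602]
orientation: [0.293, -3.128, -0.001]
contact_force: [0.8, 0.6, -0.5]
grip_width: 0.0336
gripper_force: 25.0
```

```bash
python3 plan.py .4728 .0760 .0345 190.65
```

```text
t 19.9 tcp [0.4707 0.0758 0.0602] psi -169.31 tilt [-0.0002  0.0005] w 0.0336 F [ 0.8  0.6 -0.5] j7 0.86
dx -0.21 dy -0.02 dz 2.57 yaw 0.04
```

{"op": "send_rows", "data": {
  "steps": [
    {"dx": -0.2,"dy": 0,"dz": 1,"yaw": 0,"gripper": 0.2},
    {"dx": -0.2,"dy": 0,"dz": 1.8,"yaw": 0,"gripper": 0.2},
    {"dx": -0.2,"dy": 0,"dz": 2.2,"yaw": 0,"gripper": 0.2},
    {"dx": -0.2,"dy": 0,"dz": 2.5,"yaw": 0,"gripper": 0.2},
    {"dx": -0.2,"dy": 0,"dz": 2.6,"yaw": 0,"gripper": 0.2}
  ]
}}

```text
clock: 20.52
tcp_pos: [0.4722, 0.0757, 0.0343]
orientation: [0.293, -3.128, 0.0]
contact_force: [-3.6, -2.1, 11.2]
grip_width: 0.0335
gripper_force: 26.4
```

{"op": "send_rows", "data": {
  "steps": [
    {"dx": 0,"dy": 0,"dz": 0,"yaw": 0,"gripper": 0.2},
    {"dx": 0,"dy": 0,"dz": 0,"yaw": 0,"gripper": 0.2}
  ]
}}

```text
clock: 20.78
tcp_pos: [0.4724, 0.0757, 0.0344]
orientation: [-0.293, 3.128, -0.0]
contact_force: [-0.6, 0.0, -0.7]
grip_width: 0.0334
gripper_force: 25.0
```

```bash
python3 plan.py .4728 .0760 .0345 190.65
```

```text
t 20.77 tcp [0.4724 0.0757 0.0344] psi -169.31 tilt [0.0003 0.    ] w 0.0334 F [-0.6  0.  -0.7] j7 0.82
dx -0.04 dy 0.02 dz -0.01 yaw 0.04
```

{"op": "send_rows", "data": {
  "steps": [
    {"dx": 0,"dy": 0,"dz": 0,"yaw": 0,"gripper": 0.6},
    {"dx": 0,"dy": 0,"dz": 0,"yaw": 0,"gripper": 1},
    {"dx": 0,"dy": 0,"dz": 0,"yaw": 0,"gripper": 1},
    {"dx": 0,"dy": 0,"dz": 0,"yaw": 0,"gripper": 1},
    {"dx": 0,"dy": 0,"dz": 0,"yaw": 0,"gripper": 1}
  ]
}}

```text
clock: 21.4
tcp_pos: [0.4723, 0.0758, 0.0343]
orientation: [-0.293, 3.128, 0.0]
contact_force: [-0.9, 0.2, -0.4]
grip_width: 0.0855
gripper_force: 0.0
```

{"op": "send_rows", "data": {
  "steps": [
    {"dx": 0,"dy": 0,"dz": -2,"yaw": 0,"gripper": 1},
    {"dx": 0,"dy": 0,"dz": -5,"yaw": 0,"gripper": 1},
    {"dx": 0,"dy": 0,"dz": -9,"yaw": 0,"gripper": 1},
    {"dx": 0,"dy": 0,"dz": -9,"yaw": 0,"gripper": 1}
  ]
}}

```text
clock: 21.9
tcp_pos: [0.4741, 0.0763, 0.1267]
orientation: [-0.292, 3.123, -0.0]
contact_force: [0.2, -0.1, 0.1]
grip_width: 0.0854
gripper_force: 0.0
```

```bash
python3 plan.py .6315 .2345 .12 129 2
```

```text
t 21.9 tcp [0.4741 0.0763 0.1267] psi -169.32 tilt [0.0051 0.0005] w 0.0854 F [ 0.2 -0.1  0.1] j7 0.98
dx -9.20 dy 6.32 dz 0.33 yaw 30.84
dx -4.66 dy 10.14 dz 0.33 yaw 30.84
```

{"op": "send_rows", "data": {
  "steps": [
    {"dx": -1.8,"dy": 1.3,"dz": 0,"yaw": 6,"gripper": 1},
    {"dx": -3.6,"dy": 2.6,"dz": 0,"yaw": 12,"gripper": 1},
    {"dx": -5.4,"dy": 3.8,"dz": 0,"yaw": 18,"gripper": 1},
    {"dx": -7.3,"dy": 5,"dz": 0,"yaw": 24,"gripper": 1},
    {"dx": -9.2,"dy": 6.3,"dz": 0,"yaw": 30.8,"gripper": 1}
  ]
}}

```text
clock: 22.52
tcp_pos: [0.551, 0.1547, 0.123]
orientation: [-0.554, -3.091, 0.002]
contact_force: [-0.4, 0.1, 1.3]
grip_width: 0.0854
gripper_force: 0.0
```

{"op": "send_rows", "data": {
  "steps": [
    {"dx": -1.2,"dy": 2.5,"dz": 0,"yaw": 8,"gripper": 1},
    {"dx": -2.4,"dy": 5,"dz": 0,"yaw": 16,"gripper": 1},
    {"dx": -3.6,"dy": 7.7,"dz": 0,"yaw": 24,"gripper": 1},
    {"dx": -4.7,"dy": 10.1,"dz": 0,"yaw": 30.8,"gripper": 1},
    {"dx": -4.7,"dy": 10.1,"dz": 0,"yaw": 30.8,"gripper": 1}
  ]
}}

```text
clock: 23.15
tcp_pos: [0.6298, 0.2351, 0.123]
orientation: [-1.347, -2.838, 0.0]
contact_force: [-0.8, 0.2, -1.0]
grip_width: 0.0852
gripper_force: 0.0
```

{"op": "send_rows", "data": {
  "steps": [
    {"dx": 0,"dy": 0,"dz": 1.5,"yaw": 0,"gripper": 1},
    {"dx": 0,"dy": 0,"dz": 4,"yaw": 0,"gripper": 1},
    {"dx": 0,"dy": 0,"dz": 4,"yaw": 0,"gripper": 1},
    {"dx": 0,"dy": 0,"dz": 4,"yaw": 0,"gripper": 1},
    {"dx": 0,"dy": 0,"dz": 4,"yaw": 0,"gripper": 1}
  ]
}}

```text
clock: 23.78
tcp_pos: [0.6303, 0.2334, 0.0852]
orientation: [1.35, 2.836, 0.002]
contact_force: [-0.6, -0.7, 0.3]
grip_width: 0.0853
gripper_force: 0.0
```

```bash
python3 plan.py .6315 .2345 .031 129; python3 snap.py c .462 .074;python3 - <<'E'
from h import *
# lizard with gripper, scene; fish card, top+scene
f=pickle.load(open("cscene.pkl","rb"));u,v=proj(f,[.63,.235,.03])[0].astype(int);r=28
g=cv2.resize(f["color"][v-r:v+r,u-r:u+r,::-1],(390,390),interpolation=cv2.INTER_CUBIC)
a=cv2.imread("pics/c.png");cv2.imwrite("pics/c2.png",cv2.resize(np.hstack([a,g]),(798,266)))
E
```

```text
t 23.77 tcp [0.6303 0.2334 0.0852] psi 129.09 tilt [0.0014 0.0005] w 0.0853 F [-0.6 -0.7  0.3] j7 -0.12
dx 0.01 dy 0.16 dz 5.42 yaw 0.09
```

View pics/c2.png

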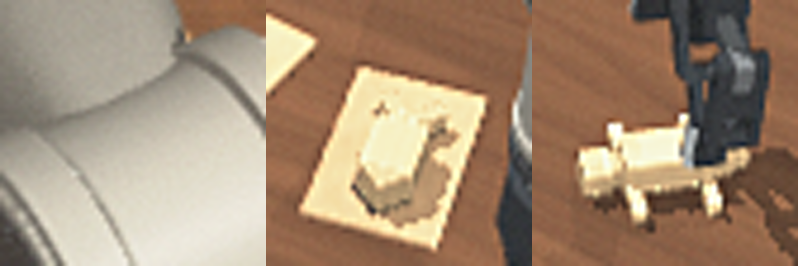

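The fish is on its card with the nose towards the viewer and a thin black rim at the nose (375,207). The gripper is above the lizard's body, between the legs. Grip it.

{"op": "send_rows", "data": {
  "steps": [
    {"dx": 0,"dy": 0.1,"dz": 2.5,"yaw": 0,"gripper": 1},
    {"dx": 0,"dy": 0.1,"dz": 5.3,"yaw": 0,"gripper": 1},
    {"dx": 0,"dy": 0.1,"dz": 5.3,"yaw": 0,"gripper": 1},
    {"dx": 0,"dy": 0.1,"dz": 5.3,"yaw": 0,"gripper": 0.6},
    {"dx": 0,"dy": 0.1,"dz": 5.3,"yaw": 0,"gripper": 0.4}
  ],
  "force": 25
}}

```text
clock: 24.5
tcp_pos: [0.6313, 0.2345, 0.0324]
orientation: [1.35, 2.836, 0.002]
contact_force: [-0.4, -0.4, 0.7]
grip_width: 0.0515
gripper_force: 0.0
```

{"op": "send_rows", "data": {
  "steps": [
    {"dx": 0,"dy": 0,"dz": 0,"yaw": 0,"gripper": 0.2},
    {"dx": 0,"dy": 0,"dz": 0,"yaw": 0,"gripper": 0.1},
    {"dx": 0,"dy": 0,"dz": 0,"yaw": 0,"gripper": 0.1},
    {"dx": 0,"dy": 0,"dz": 0,"yaw": 0,"gripper": 0.1},
    {"dx": 0,"dy": 0,"dz": 0,"yaw": 0,"gripper": 0.1}
  ]
}}

```text
clock: 25.12
tcp_pos: [0.6312, 0.2343, 0.0321]
orientation: [1.35, 2.836, 0.001]
contact_force: [-1.0, -0.9, 5.8]
grip_width: 0.0216
gripper_force: 25.5
```

```bash
python3 plan.py .6315 .2345 .029 129
```

```text
t 25.12 tcp [0.6312 0.2343 0.0321] psi 129.09 tilt [0.0013 0.0004] w 0.0216 F [-1.  -0.9  5.8] j7 -0.15
dx -0.00 dy 0.04 dz 0.31 yaw 0.09
```

{"op": "send_rows", "data": {
  "steps": [
    {"dx": 0,"dy": 0,"dz": -2,"yaw": 0,"gripper": 0.1},
    {"dx": 0,"dy": 0,"dz": -5,"yaw": 0,"gripper": 0.1},
    {"dx": 0,"dy": 0,"dz": -9,"yaw": 0,"gripper": 0.1},
    {"dx": 0,"dy": 0,"dz": -9,"yaw": 0,"gripper": 0.1}
  ]
}}

```text
clock: 25.62
tcp_pos: [0.6326, 0.2354, 0.126]
orientation: [1.348, 2.833, 0.008]
contact_force: [0.4, 0.2, -0.5]
grip_width: 0.0214
gripper_force: 24.7
```

```bash
python3 plan.py .4691 -.0654 .12 173.7 2
```

```text
t 25.62 tcp [0.6326 0.2354 0.126 ] psi 129.09 tilt [0.0064 0.003 ] w 0.0214 F [ 0.4  0.2 -0.5] j7 -0.09
dx -6.52 dy -15.83 dz 0.30 yaw -22.30
dx -0.02 dy -17.12 dz 0.30 yaw -22.30
```

{"op": "send_rows", "data": {
  "steps": [
    {"dx": -1.3,"dy": -3.2,"dz": 0,"yaw": -4.5,"gripper": 0.1},
    {"dx": -2.6,"dy": -6.4,"dz": 0,"yaw": -9,"gripper": 0.1},
    {"dx": -3.9,"dy": -9.5,"dz": 0,"yaw": -13.5,"gripper": 0.1},
    {"dx": -5.2,"dy": -12.7,"dz": 0,"yaw": -18,"gripper": 0.1},
    {"dx": -6.5,"dy": -15.8,"dz": 0,"yaw": -22.3,"gripper": 0.1}
  ]
}}

```text
clock: 26.25
tcp_pos: [0.5479, 0.0827, 0.1211]
orientation: [-0.772, -3.044, 0.001]
contact_force: [0.2, -0.3, -1.2]
grip_width: 0.0214
gripper_force: 24.7
```

{"op": "send_rows", "data": {
  "steps": [
    {"dx": 0,"dy": -3.5,"dz": 0,"yaw": -4.5,"gripper": 0.1},
    {"dx": 0,"dy": -7,"dz": 0,"yaw": -9,"gripper": 0.1},
    {"dx": 0,"dy": -10.5,"dz": 0,"yaw": -13.5,"gripper": 0.1},
    {"dx": 0,"dy": -14,"dz": 0,"yaw": -18,"gripper": 0.1},
    {"dx": 0,"dy": -17.1,"dz": 0,"yaw": -22.3,"gripper": 0.1}
  ]
}}

```text
clock: 26.88
tcp_pos: [0.4659, -0.0675, 0.1212]
orientation: [-0.17, -3.136, 0.001]
contact_force: [0.6, -0.2, -1.0]
grip_width: 0.0213
gripper_force: 24.7
```

{"op": "send_rows", "data": {
  "steps": [
    {"dx": 0,"dy": 0,"dz": 1.5,"yaw": 0,"gripper": 0.1},
    {"dx": 0,"dy": 0,"dz": 3.5,"yaw": 0,"gripper": 0.1},
    {"dx": 0,"dy": 0,"dz": 6,"yaw": 0,"gripper": 0.1},
    {"dx": 0,"dy": 0,"dz": 6,"yaw": 0,"gripper": 0.1},
    {"dx": 0,"dy": 0,"dz": 6,"yaw": 0,"gripper": 0.1}
  ]
}}

```text
clock: 27.5
tcp_pos: [0.4676, -0.0654, 0.0617]
orientation: [0.171, 3.137, 0.001]
contact_force: [-0.1, -1.0, 0.4]
grip_width: 0.0215
gripper_force: 24.7
```

```bash
python3 plan.py .4691 -.0654 .0351 173.7
```

```text
t 27.5 tcp [ 0.4676 -0.0654  0.0617] psi 173.74 tilt [0.0003 0.0004] w 0.0215 F [-0.1 -1.   0.4] j7 0.92
dx -0.15 dy 0.01 dz 2.66 yaw 0.04
```

{"op": "send_rows", "data": {
  "steps": [
    {"dx": -0.1,"dy": 0,"dz": 1,"yaw": 0,"gripper": 0.1},
    {"dx": -0.1,"dy": 0,"dz": 1.8,"yaw": 0,"gripper": 0.1},
    {"dx": -0.1,"dy": 0,"dz": 2.2,"yaw": 0,"gripper": 0.1},
    {"dx": -0.1,"dy": 0,"dz": 2.5,"yaw": 0,"gripper": 0.1},
    {"dx": -0.1,"dy": 0,"dz": 2.7,"yaw": 0,"gripper": 0.1}
  ]
}}

```text
clock: 28.12
tcp_pos: [0.4681, -0.0663, 0.0349]
orientation: [-0.173, -3.136, 0.002]
contact_force: [-9.5, -0.4, 34.7]
grip_width: 0.0215
gripper_force: 29.3
```

{"op": "send_rows", "data": {
  "steps": [
    {"dx": 0,"dy": 0,"dz": 0,"yaw": 0,"gripper": 0.1},
    {"dx": 0,"dy": 0,"dz": 0,"yaw": 0,"gripper": 0.1}
  ]
}}

```text
clock: 28.38
tcp_pos: [0.4681, -0.0663, 0.035]
orientation: [0.173, 3.137, -0.001]
contact_force: [-4.3, 0.5, 11.5]
grip_width: 0.0213
gripper_force: 26.2
```

```bash
python3 plan.py .4691 -.0654 .0351 173.7
```

```text
t 28.38 tcp [ 0.4681 -0.0663  0.035 ] psi 173.7 tilt [ 0.     -0.0009] w 0.0213 F [-4.3  0.5 11.5] j7 0.87
dx -0.09 dy 0.10 dz -0.01 yaw -0.00
```

{"op": "send_rows", "data": {
  "steps": [
    {"dx": 0,"dy": 0,"dz": 0,"yaw": 0,"gripper": 0.4},
    {"dx": 0,"dy": 0,"dz": 0,"yaw": 0,"gripper": 0.7},
    {"dx": 0,"dy": 0,"dz": 0,"yaw": 0,"gripper": 1},
    {"dx": 0,"dy": 0,"dz": 0,"yaw": 0,"gripper": 1},
    {"dx": 0,"dy": 0,"dz": 0,"yaw": 0,"gripper": 1}
  ]
}}

```text
clock: 29.0
tcp_pos: [0.4681, -0.0663, 0.0343]
orientation: [-0.173, -3.137, -0.0]
contact_force: [0.9, -0.4, -0.2]
grip_width: 0.0858
gripper_force: 0.0
```

{"op": "send_rows", "data": {
  "steps": [
    {"dx": 0,"dy": 0,"dz": -2,"yaw": 0,"gripper": 1},
    {"dx": 0,"dy": 0,"dz": -5,"yaw": 0,"gripper": 1},
    {"dx": 0,"dy": 0,"dz": -9,"yaw": 0,"gripper": 1},
    {"dx": 0,"dy": 0,"dz": -13,"yaw": 0,"gripper": 1}
  ]
}}

```text
clock: 29.5
tcp_pos: [0.4678, -0.0662, 0.1653]
orientation: [-0.172, -3.136, -0.0]
contact_force: [-0.3, 0.1, -0.1]
grip_width: 0.0851
gripper_force: 0.0
```

```bash
python3 plan.py .35 .36 .2 150 2
```

```text
t 29.5 tcp [ 0.4678 -0.0662  0.1653] psi 173.71 tilt [-0.0006  0.0003] w 0.0851 F [-0.3  0.1 -0.1] j7 1.1
dx 8.19 dy 20.54 dz -1.73 yaw 11.85
dx 12.24 dy 18.42 dz -1.73 yaw 11.85
```

{"op": "send_rows", "data": {
  "steps": [
    {"dx": 1.2,"dy": 4.1,"dz": 0,"yaw": 2,"gripper": 1},
    {"dx": 2.8,"dy": 8.2,"dz": 0,"yaw": 4,"gripper": 1},
    {"dx": 4.5,"dy": 12.3,"dz": -1,"yaw": 7,"gripper": 1},
    {"dx": 6.3,"dy": 16.5,"dz": -1.5,"yaw": 10,"gripper": 1},
    {"dx": 8.2,"dy": 20.5,"dz": -1.7,"yaw": 11.8,"gripper": 1}
  ]
}}

```text
clock: 30.12
tcp_pos: [0.4088, 0.1479, 0.1817]
orientation: [0.496, 3.101, 0.0]
contact_force: [0.2, -0.1, 0.1]
grip_width: 0.0852
gripper_force: 0.0
```

{"op": "send_rows", "data": {
  "steps": [
    {"dx": 2.5,"dy": 3.7,"dz": 0,"yaw": 2,"gripper": 1},
    {"dx": 5,"dy": 7.4,"dz": 0,"yaw": 4,"gripper": 1},
    {"dx": 7.5,"dy": 11.1,"dz": -1,"yaw": 7,"gripper": 1},
    {"dx": 10,"dy": 14.8,"dz": -1.5,"yaw": 10,"gripper": 1},
    {"dx": 12.2,"dy": 18.4,"dz": -1.7,"yaw": 11.8,"gripper": 1}
  ]
}}

```text
clock: 30.75
tcp_pos: [0.3498, 0.3607, 0.1986]
orientation: [0.812, 3.034, 0.0]
contact_force: [0.7, -1.2, -0.1]
grip_width: 0.0852
gripper_force: 0.0
```

```bash
python3 plan.py; python3 - <<'E'
from h import *;from bench import imaging
C=dict(bt=((.6201,-.2413),(.6217,-.2454)),st=((.4641,-.2415),(.4659,-.2461)),fi=((.459,.0734),(.4613,.0695)),li=((.4551,-.0638),(.4575,-.0682)))
rows=[]
for k,n in enumerate(("top","scene")):
    f=imaging.grab_frame(n);pickle.dump(f,open("d"+n+".pkl","wb"))
    # rectified views of each card in its own frame is not needed: plain crops
    im=[]
    for c in C.values():
        u,v=proj(f,[*c[k],.003])[0].round().astype(int);r=25;im.append(cv2.resize(f["color"][v-r-3:v+r-3,u-r:u+r,::-1],(200,200) if 0 else (300,300),interpolation=cv2.INTER_CUBIC))
    cv2.imwrite(f"pics/d{n}.png",np.vstack([np.hstack(im[:2]),np.hstack(im[2:])]))
E
```

```text
t 30.75 tcp [0.3498 0.3607 0.1986] psi 150.04 tilt [0.0006 0.0001] w 0.0852 F [ 0.7 -1.2 -0.1] j7 -0.23
```

View pics/dtop.png

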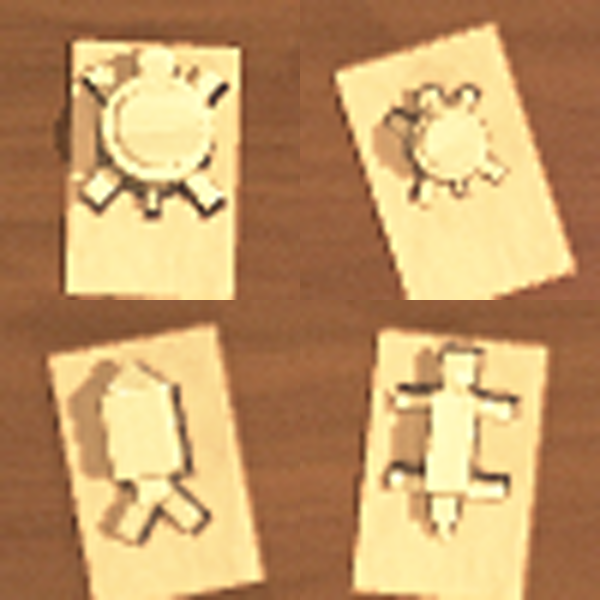

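View pics/dscene.png

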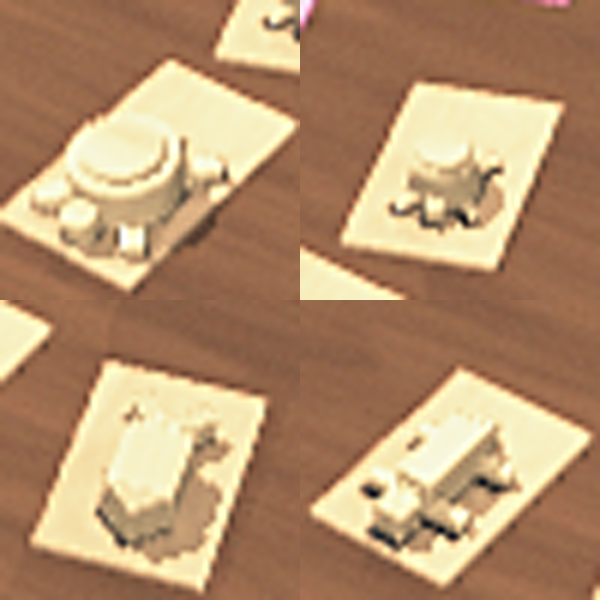

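Both views show the same offsets:
- **Big turtle:** too far forward; black shows behind the tail at (150,212).
- **Small turtle:** short and a little to the right; black shows ahead of the feet at (425,90) and on the left.
- **Lizard:** short; black shows ahead of the head at (460,347) and the feet.
- **Fish:** slightly left; black shows along the right side at (185,430).

I'll measure the rims next.

```bash
python3 - <<'E'
from prof import *
np.set_printoptions(linewidth=200)
b=pickle.load(open("top.pkl","rb"));d=pickle.load(open("dtop.pkl","rb"));bs=pickle.load(open("scene.pkl","rb"));ds=pickle.load(open("dscene.pkl","rb"))
G=dict(li=((.4551,-.0638),-6.26,(.4575,-.0682),-6.41),fi=((.459,.0734),10.61,(.4613,.0695),10.72),st=((.4641,-.2415),17.16,(.4659,-.2461),17.17))
def show(n,tag,L):
    o,a,os_,as_=G[n];print(n,tag);print("T0",prof(b,o,a,L)[::1]);print("T1",prof(d,o,a,L));print("S1",prof(ds,os_,as_,L))
r=lambda a,e,s=1:range(a,e,s)
for y in(-24,24): show("li",f"x 24..48 @y{y}",[(x,y) for x in r(24,48)])
show("li","head x 48..68",[(x,0) for x in r(48,68)]); show("li","tail x -40..-20",[(x,0) for x in r(-40,-20)])
for x in(34,-6): show("li",f"y -36..36/2 @x{x}",[(x,y) for y in r(-36,38,2)])
show("fi","nose x 36..60",[(x,0) for x in r(36,60)])
for x in(10,25): show("fi",f"y -26..26/2 @x{x}",[(x,y) for y in r(-26,28,2)])
show("fi","tail@y14 x -42..-18",[(x,14) for x in r(-42,-18)]);show("fi","tail@y-14",[(x,-14) for x in r(-42,-18)])
show("st","head x 30..54",[(x,0) for x in r(30,54)]);show("st","tail x -20..0",[(x,0) for x in r(-20,0)])
for x in(0,28): show("st",f"y -30..30/2 @x{x}",[(x,y) for y in r(-30,32,2)])
E
```

```text
li x 24..48 @y-24
T0 [255 255 247 237 228 196 161 121 103  95  86  82  80  79 111 162 208 232 242 251 254 253 252 252]
T1 [248 245 247 251 254 255 255 255 255 255 255 229 187 145 150 175 197 216 232 247 253 253 253 252]
S1 [252 252 251 249 230 206 178 152 126 104  82  67  61  62  89 134 182 217 243 255 253 252 250 249]
li x 24..48 @y24
T0 [254 254 255 238 210 182 154 123  95  84  84  84  88  94 102 138 186 237 255 255 255 254 253 251]
T1 [203 193 183 195 218 240 247 250 252 233 202 172 145 127 108 136 184 236 255 255 253 252 251 250]
S1 [244 241 243 250 248 226 202 173 142 116  98  88  87  95 118 162 204 232 250 254 255 254 254 255]
li head x 48..68
T0 [ 96  93  91  91  91  92  91  90  89  85  81  77 125 178 226 225 218 209 189 170]
T1 [255 254 254 255 255 255 255 255 255 226 199 170 181 194 206 205 202 198 180 162]
S1 [188 188 187 182 164 141 116  91  68  67  86 121 164 206 227 229 226 217 199 178]
li tail x -40..-20
T0 [254 254 255 255 253 252 241 203 169 136 115  97  82  83  84  86  86  87  88  90]
T1 [254 253 252 251 250 249 249 251 253 254 254 254 255 255 255 255 255 255 255 255
[... 3429 characters left out ...]
93  94 137 179 238 252 255 254 254]
T1 [252 253 253 245 225 227 238 252 255 254 252 254 254 254 253 253 254 254 251 236 217 215 214 209 174 153 217 236 255 254 254]
S1 [247 248 247 247 248 245 242 237 234 242 239 219 207 195 183 181 183 203 218 186 164 153 139 111  87 135 234 254 255 252 250]
st y -30..30/2 @x28
T0 [254 254 255 252 251 176  80  87  92  95  89  89  94  92  92  97  96  91  93  90  85  87  91 101 141 198 241 253 255 254 254]
T1 [254 254 255 251 244 235 222 244 253 254 255 255 255 249 242 237 227 218 239 219 186 174 172 200 209 207 201 207 211 213 218]
S1 [249 250 247 248 254 255 252 237 208 172 155 168 231 255 255 255 235 181 154 138 116 115 152 197 248 237 223 214 210 209 221]
```

```bash
python3 plan.py .4724 .0757 .10 190.7 2
```

```text
t 30.85 tcp [0.3481 0.3643 0.1993] psi 150.44 tilt [-0.0001  0.0045] w 0.0855 F [-1.1 -0.8  1.1] j7 -0.22
dx -12.53 dy -9.49 dz 4.96 yaw -20.13
dx -8.50 dy -13.22 dz 4.96 yaw -20.13
```

{"op": "send_rows", "data": {
  "steps": [
    {"dx": -2.5,"dy": -1.9,"dz": 1,"yaw": -4,"gripper": 1},
    {"dx": -5,"dy": -3.8,"dz": 2,"yaw": -8,"gripper": 1},
    {"dx": -7.5,"dy": -5.7,"dz": 3,"yaw": -12,"gripper": 1},
    {"dx": -10,"dy": -7.6,"dz": 4,"yaw": -16,"gripper": 1},
    {"dx": -12.4,"dy": -9.5,"dz": 5,"yaw": -20,"gripper": 1}
  ]
}}

```text
clock: 31.48
tcp_pos: [0.4108, 0.2132, 0.1478]
orientation: [-0.268, -3.13, 0.001]
contact_force: [0.9, 0.6, -0.2]
grip_width: 0.0852
gripper_force: 0.0
```

{"op": "send_rows", "data": {
  "steps": [
    {"dx": -2.2,"dy": -3.3,"dz": 1,"yaw": -5,"gripper": 1},
    {"dx": -4.3,"dy": -6.6,"dz": 2,"yaw": -10,"gripper": 1},
    {"dx": -6.4,"dy": -9.9,"dz": 3,"yaw": -15,"gripper": 1},
    {"dx": -8.4,"dy": -13.2,"dz": 4,"yaw": -20,"gripper": 1},
    {"dx": -8.4,"dy": -13.2,"dz": 4.5,"yaw": -20,"gripper": 1}
  ]
}}

```text
clock: 32.1
tcp_pos: [0.4708, 0.0664, 0.1022]
orientation: [0.267, -3.128, 0.002]
contact_force: [-0.5, 1.1, 0.4]
grip_width: 0.0854
gripper_force: 0.0
```

{"op": "send_rows", "data": {
  "steps": [
    {"dx": 0,"dy": 0,"dz": 1,"yaw": 0,"gripper": 1},
    {"dx": 0,"dy": 0,"dz": 1,"yaw": 0,"gripper": 1},
    {"dx": 0,"dy": 0,"dz": 1,"yaw": 0,"gripper": 1},
    {"dx": 0,"dy": 0,"dz": 1,"yaw": 0,"gripper": 1}
  ]
}}

```text
clock: 32.6
tcp_pos: [0.4706, 0.0713, 0.0936]
orientation: [-0.278, 3.129, -0.0]
contact_force: [0.6, -0.5, 0.3]
grip_width: 0.0853
gripper_force: 0.0
```

```bash
python3 plan.py .4724 .0757 .0345 190.7
```

```text
t 32.6 tcp [0.4706 0.0713 0.0936] psi -169.84 tilt [0.0006 0.    ] w 0.0853 F [ 0.6 -0.5  0.3] j7 0.89
dx -0.26 dy 0.41 dz 5.91 yaw -0.54
```

{"op": "send_rows", "data": {
  "steps": [
    {"dx": -0.2,"dy": 0.4,"dz": 2.5,"yaw": -0.5,"gripper": 1},
    {"dx": -0.2,"dy": 0.4,"dz": 5,"yaw": -0.5,"gripper": 1},
    {"dx": -0.2,"dy": 0.4,"dz": 5.8,"yaw": -0.5,"gripper": 1},
    {"dx": -0.2,"dy": 0.4,"dz": 5.8,"yaw": -0.5,"gripper": 1},
    {"dx": -0.2,"dy": 0.4,"dz": 5.8,"yaw": -0.5,"gripper": 0.6}
  ],
  "force": 25
}}

```text
clock: 33.22
tcp_pos: [0.4724, 0.0752, 0.0361]
orientation: [-0.29, 3.127, 0.0]
contact_force: [0.1, 0.1, -0.1]
grip_width: 0.0699
gripper_force: 0.0
```

{"op": "send_rows", "data": {
  "steps": [
    {"dx": 0,"dy": 0,"dz": 0,"yaw": 0,"gripper": 0.5},
    {"dx": 0,"dy": 0,"dz": 0,"yaw": 0,"gripper": 0.2},
    {"dx": 0,"dy": 0,"dz": 0,"yaw": 0,"gripper": 0.2},
    {"dx": 0,"dy": 0,"dz": 0,"yaw": 0,"gripper": 0.2},
    {"dx": 0,"dy": 0,"dz": 0,"yaw": 0,"gripper": 0.2}
  ]
}}

```text
clock: 33.85
tcp_pos: [0.4722, 0.0749, 0.0358]
orientation: [-0.29, 3.127, -0.001]
contact_force: [-1.5, -0.4, 6.1]
grip_width: 0.0337
gripper_force: 25.6
```

```bash
python3 plan.py .4732 .0743 .0395 190.65
```

```text
t 33.85 tcp [0.4722 0.0749 0.0358] psi -169.41 tilt [ 0.0009 -0.0004] w 0.0337 F [-1.5 -0.4  6.1] j7 0.79
dx -0.09 dy -0.08 dz -0.37 yaw -0.06
```

{"op": "send_rows", "data": {
  "steps": [
    {"dx": 0,"dy": 0,"dz": -0.6,"yaw": 0,"gripper": 0.2},
    {"dx": -0.05,"dy": -0.08,"dz": -0.7,"yaw": -0.1,"gripper": 0.2},
    {"dx": -0.05,"dy": -0.08,"dz": -0.7,"yaw": -0.1,"gripper": 0.2},
    {"dx": -0.05,"dy": -0.08,"dz": -0.7,"yaw": -0.1,"gripper": 0.2},
    {"dx": -0.05,"dy": -0.08,"dz": -0.4,"yaw": -0.1,"gripper": 0.2}
  ]
}}

```text
clock: 34.48
tcp_pos: [0.4725, 0.0742, 0.0392]
orientation: [-0.293, 3.128, 0.0]
contact_force: [0.1, -0.5, -0.2]
grip_width: 0.0335
gripper_force: 25.0
```

```bash
python3 plan.py .4730 .0743 .0357 190.65
```

```text
t 34.48 tcp [0.4725 0.0742 0.0392] psi -169.31 tilt [0.0002 0.0001] w 0.0335 F [ 0.1 -0.5 -0.2] j7 0.8
dx -0.05 dy -0.00 dz 0.35 yaw 0.04
```

{"op": "send_rows", "data": {
  "steps": [
    {"dx": -0.05,"dy": 0,"dz": 0.15,"yaw": 0,"gripper": 0.2},
    {"dx": -0.05,"dy": 0,"dz": 0.25,"yaw": 0,"gripper": 0.2},
    {"dx": -0.05,"dy": 0,"dz": 0.35,"yaw": 0,"gripper": 0.2},
    {"dx": -0.05,"dy": 0,"dz": 0.4,"yaw": 0,"gripper": 0.2},
    {"dx": -0.05,"dy": 0,"dz": 0.4,"yaw": 0,"gripper": 0.2}
  ]
}}

```text
clock: 35.1
tcp_pos: [0.4729, 0.0744, 0.0358]
orientation: [-0.293, 3.128, -0.001]
contact_force: [-4.0, -0.9, 7.9]
grip_width: 0.0334
gripper_force: 26.1
```

{"op": "send_rows", "data": {
  "steps": [
    {"dx": 0,"dy": 0,"dz": 0,"yaw": 0,"gripper": 0.6},
    {"dx": 0,"dy": 0,"dz": 0,"yaw": 0,"gripper": 1},
    {"dx": 0,"dy": 0,"dz": 0,"yaw": 0,"gripper": 1},
    {"dx": 0,"dy": 0,"dz": 0,"yaw": 0,"gripper": 1},
    {"dx": 0,"dy": 0,"dz": 0,"yaw": 0,"gripper": 1}
  ]
}}

```text
clock: 35.72
tcp_pos: [0.4729, 0.0743, 0.0353]
orientation: [0.293, -3.128, 0.0]
contact_force: [-0.4, -0.1, -0.2]
grip_width: 0.0851
gripper_force: 0.0
```

{"op": "send_rows", "data": {
  "steps": [
    {"dx": 0,"dy": 0,"dz": -2,"yaw": 0,"gripper": 1},
    {"dx": 0,"dy": 0,"dz": -5,"yaw": 0,"gripper": 1},
    {"dx": 0,"dy": 0,"dz": -7,"yaw": 0,"gripper": 1},
    {"dx": 0,"dy": 0,"dz": -7,"yaw": 0,"gripper": 1}
  ]
}}

```text
clock: 36.22
tcp_pos: [0.4738, 0.0745, 0.1064]
orientation: [-0.292, 3.125, -0.0]
contact_force: [-0.4, -0.2, 0.0]
grip_width: 0.0853
gripper_force: 0.0
```

```bash
python3 plan.py .4681 -.0663 .09 173.7
```

```text
t 36.23 tcp [0.4738 0.0745 0.1064] psi -169.32 tilt [0.0028 0.0001] w 0.0853 F [-0.4 -0.2  0. ] j7 0.92
dx 3.17 dy -13.73 dz 1.64 yaw 16.98
```

Now the lizard.

{"op": "send_rows", "data": {
  "steps": [
    {"dx": 0.8,"dy": -3.5,"dz": 0,"yaw": 4,"gripper": 1},
    {"dx": 1.6,"dy": -7,"dz": 0,"yaw": 8.5,"gripper": 1},
    {"dx": 2.4,"dy": -10.5,"dz": 0,"yaw": 13,"gripper": 1},
    {"dx": 3.2,"dy": -13.7,"dz": 0,"yaw": 17,"gripper": 1},
    {"dx": 3.2,"dy": -13.7,"dz": 1,"yaw": 17,"gripper": 1}
  ]
}}

```text
clock: 36.85
tcp_pos: [0.4664, -0.0692, 0.0944]
orientation: [-0.181, -3.136, 0.002]
contact_force: [0.5, 0.6, -0.4]
grip_width: 0.0854
gripper_force: 0.0
```

{"op": "send_rows", "data": {
  "steps": [
    {"dx": 0,"dy": 0,"dz": 1,"yaw": 0,"gripper": 1},
    {"dx": 0,"dy": 0,"dz": 1,"yaw": 0,"gripper": 1},
    {"dx": 0,"dy": 0,"dz": 1,"yaw": 0,"gripper": 1},
    {"dx": 0,"dy": 0,"dz": 1,"yaw": 0,"gripper": 1}
  ]
}}

```text
clock: 37.35
tcp_pos: [0.4672, -0.0657, 0.0855]
orientation: [0.171, 3.136, 0.0]
contact_force: [0.4, 0.2, 0.3]
grip_width: 0.0854
gripper_force: 0.0
```

```bash
python3 plan.py .4681 -.0663 .0353 173.7
```

```text
t 37.35 tcp [ 0.4672 -0.0657  0.0855] psi 173.76 tilt [0.0005 0.0001] w 0.0854 F [0.4 0.2 0.3] j7 0.93
dx -0.10 dy -0.05 dz 5.02 yaw 0.06
```

{"op": "send_rows", "data": {
  "steps": [
    {"dx": -0.1,"dy": 0.05,"dz": 2.5,"yaw": 0,"gripper": 1},
    {"dx": -0.1,"dy": 0.05,"dz": 5,"yaw": 0,"gripper": 1},
    {"dx": -0.1,"dy": 0.05,"dz": 5,"yaw": 0,"gripper": 1},
    {"dx": -0.1,"dy": 0.05,"dz": 5,"yaw": 0,"gripper": 0.6},
    {"dx": -0.1,"dy": 0.05,"dz": 5,"yaw": 0,"gripper": 0.4}
  ],
  "force": 25
}}

```text
clock: 37.98
tcp_pos: [0.4687, -0.0659, 0.0363]
orientation: [0.173, 3.135, -0.0]
contact_force: [-0.2, -1.2, 0.1]
grip_width: 0.052
gripper_force: 0.0
```

{"op": "send_rows", "data": {
  "steps": [
    {"dx": 0,"dy": 0,"dz": 0,"yaw": 0,"gripper": 0.1},
    {"dx": 0,"dy": 0,"dz": 0,"yaw": 0,"gripper": 0.1},
    {"dx": 0,"dy": 0,"dz": 0,"yaw": 0,"gripper": 0.1},
    {"dx": 0,"dy": 0,"dz": 0,"yaw": 0,"gripper": 0.1},
    {"dx": 0,"dy": 0,"dz": 0,"yaw": 0,"gripper": 0.1}
  ]
}}

```text
clock: 38.6
tcp_pos: [0.4683, -0.066, 0.0359]
orientation: [0.173, 3.136, -0.001]
contact_force: [-1.1, 0.2, 6.4]
grip_width: 0.0212
gripper_force: 25.6
```

```bash
python3 plan.py .4711 -.0666 .0395 173.7
```

```text
t 38.6 tcp [ 0.4683 -0.066   0.0359] psi 173.69 tilt [ 0.0008 -0.0006] w 0.0212 F [-1.1  0.2  6.4] j7 0.83
dx -0.28 dy -0.03 dz -0.36 yaw -0.01
```

{"op": "send_rows", "data": {
  "steps": [
    {"dx": 0,"dy": 0,"dz": -0.6,"yaw": 0,"gripper": 0.1},
    {"dx": -0.3,"dy": 0,"dz": -0.7,"yaw": 0,"gripper": 0.1},
    {"dx": -0.3,"dy": 0,"dz": -0.7,"yaw": 0,"gripper": 0.1},
    {"dx": -0.3,"dy": 0,"dz": -0.7,"yaw": 0,"gripper": 0.1},
    {"dx": -0.3,"dy": 0,"dz": -0.4,"yaw": 0,"gripper": 0.1}
  ]
}}

```text
clock: 39.22
tcp_pos: [0.4709, -0.0662, 0.0392]
orientation: [0.173, 3.137, 0.0]
contact_force: [0.2, -0.3, -0.3]
grip_width: 0.0213
gripper_force: 24.7
```

```bash
python3 plan.py .4712 -.0665 .0359 173.7
```

```text
t 39.23 tcp [ 0.4709 -0.0662  0.0392] psi 173.69 tilt [0.0001 0.    ] w 0.0213 F [ 0.2 -0.3 -0.3] j7 0.84
dx -0.03 dy -0.03 dz 0.33 yaw -0.01
```

{"op": "send_rows", "data": {
  "steps": [
    {"dx": -0.04,"dy": 0,"dz": 0.15,"yaw": 0,"gripper": 0.1},
    {"dx": -0.04,"dy": 0,"dz": 0.25,"yaw": 0,"gripper": 0.1},
    {"dx": -0.04,"dy": 0,"dz": 0.35,"yaw": 0,"gripper": 0.1},
    {"dx": -0.04,"dy": 0,"dz": 0.35,"yaw": 0,"gripper": 0.1},
    {"dx": -0.04,"dy": 0,"dz": 0.35,"yaw": 0,"gripper": 0.1}
  ]
}}

```text
clock: 39.85
tcp_pos: [0.4713, -0.0662, 0.0359]
orientation: [0.173, 3.137, -0.0]
contact_force: [-1.6, 0.4, 2.3]
grip_width: 0.0214
gripper_force: 25.0
```

{"op": "send_rows", "data": {
  "steps": [
    {"dx": 0,"dy": 0,"dz": 0,"yaw": 0,"gripper": 0.4},
    {"dx": 0,"dy": 0,"dz": 0,"yaw": 0,"gripper": 1},
    {"dx": 0,"dy": 0,"dz": 0,"yaw": 0,"gripper": 1},
    {"dx": 0,"dy": 0,"dz": 0,"yaw": 0,"gripper": 1},
    {"dx": 0,"dy": 0,"dz": 0,"yaw": 0,"gripper": 1}
  ]
}}

```text
clock: 40.48
tcp_pos: [0.4713, -0.0663, 0.0358]
orientation: [-0.173, -3.137, 0.0]
contact_force: [-0.5, -0.1, -0.3]
grip_width: 0.0853
gripper_force: 0.0
```

{"op": "send_rows", "data": {
  "steps": [
    {"dx": 0,"dy": 0,"dz": -2,"yaw": 0,"gripper": 1},
    {"dx": 0,"dy": 0,"dz": -5,"yaw": 0,"gripper": 1},
    {"dx": 0,"dy": 0,"dz": -7,"yaw": 0,"gripper": 1},
    {"dx": 0,"dy": 0,"dz": -7,"yaw": 0,"gripper": 1}
  ]
}}

```text
clock: 40.98
tcp_pos: [0.4723, -0.0664, 0.1069]
orientation: [0.173, 3.134, -0.001]
contact_force: [0.1, -0.5, -0.5]
grip_width: 0.0856
gripper_force: 0.0
```

```bash
python3 plan.py .4774 -.2391 .09 197.1
```

```text
t 40.98 tcp [ 0.4723 -0.0664  0.1069] psi 173.68 tilt [ 0.0028 -0.0007] w 0.0856 F [ 0.1 -0.5 -0.5] j7 0.96
dx -2.41 dy -17.11 dz 1.69 yaw -23.42
```

Small turtle.

{"op": "send_rows", "data": {
  "steps": [
    {"dx": -0.6,"dy": -4.3,"dz": 0,"yaw": -6,"gripper": 1},
    {"dx": -1.2,"dy": -8.6,"dz": 0,"yaw": -12,"gripper": 1},
    {"dx": -1.8,"dy": -12.9,"dz": 0,"yaw": -18,"gripper": 1},
    {"dx": -2.4,"dy": -17.1,"dz": 0,"yaw": -23.4,"gripper": 1},
    {"dx": -2.4,"dy": -17.1,"dz": 1,"yaw": -23.4,"gripper": 1}
  ]
}}

```text
clock: 41.6
tcp_pos: [0.4758, -0.243, 0.0945]
orientation: [0.457, -3.108, 0.001]
contact_force: [0.4, 0.3, -0.1]
grip_width: 0.0857
gripper_force: 0.0
```

{"op": "send_rows", "data": {
  "steps": [
    {"dx": 0,"dy": 0,"dz": 1,"yaw": 0,"gripper": 1},
    {"dx": 0,"dy": 0,"dz": 1,"yaw": 0,"gripper": 1},
    {"dx": 0,"dy": 0,"dz": 1,"yaw": 0,"gripper": 1},
    {"dx": 0,"dy": 0,"dz": 1,"yaw": 0,"gripper": 1}
  ]
}}

```text
clock: 42.1
tcp_pos: [0.4768, -0.2383, 0.0862]
orientation: [-0.468, 3.106, -0.001]
contact_force: [0.2, -0.6, -1.2]
grip_width: 0.0854
gripper_force: 0.0
```

```bash
python3 plan.py .4774 -.2391 .0354 197.1
```

```text
t 42.1 tcp [ 0.4768 -0.2383  0.0862] psi -162.85 tilt [ 0.0006 -0.0004] w 0.0854 F [ 0.2 -0.6 -1.2] j7 1.64
dx -0.04 dy -0.09 dz 5.08 yaw 0.05
```

{"op": "send_rows", "data": {
  "steps": [
    {"dx": -0.05,"dy": -0.05,"dz": 2.5,"yaw": 0,"gripper": 1},
    {"dx": -0.05,"dy": -0.05,"dz": 5,"yaw": 0,"gripper": 1},
    {"dx": -0.05,"dy": -0.05,"dz": 5,"yaw": 0,"gripper": 1},
    {"dx": -0.05,"dy": -0.05,"dz": 5,"yaw": 0,"gripper": 0.7},
    {"dx": -0.05,"dy": -0.05,"dz": 5,"yaw": 0,"gripper": 0.5}
  ],
  "force": 25
}}

```text
clock: 42.72
tcp_pos: [0.4778, -0.2394, 0.0369]
orientation: [-0.467, 3.105, -0.002]
contact_force: [-0.8, -0.6, 0.1]
grip_width: 0.0515
gripper_force: 0.0
```

{"op": "send_rows", "data": {
  "steps": [
    {"dx": 0,"dy": 0,"dz": 0,"yaw": 0,"gripper": 0.3},
    {"dx": 0,"dy": 0,"dz": 0,"yaw": 0,"gripper": 0.3},
    {"dx": 0,"dy": 0,"dz": 0,"yaw": 0,"gripper": 0.3},
    {"dx": 0,"dy": 0,"dz": 0,"yaw": 0,"gripper": 0.3},
    {"dx": 0,"dy": 0,"dz": 0,"yaw": 0,"gripper": 0.3}
  ]
}}

```text
clock: 43.35
tcp_pos: [0.4776, -0.2394, 0.0368]
orientation: [-0.466, 3.106, -0.002]
contact_force: [-0.6, -0.4, 5.6]
grip_width: 0.037
gripper_force: 24.5
```

```bash
python3 plan.py .4779 -.2374 .0395 197.1
```

```text
t 43.35 tcp [ 0.4776 -0.2394  0.0368] psi -162.92 tilt [ 0.0011 -0.001 ] w 0.037 F [-0.6 -0.4  5.6] j7 1.57
dx -0.09 dy 0.18 dz -0.27 yaw -0.02
```

{"op": "send_rows", "data": {
  "steps": [
    {"dx": 0,"dy": 0,"dz": -0.6,"yaw": 0,"gripper": 0.3},
    {"dx": -0.12,"dy": 0.18,"dz": -0.7,"yaw": 0,"gripper": 0.3},
    {"dx": -0.12,"dy": 0.18,"dz": -0.7,"yaw": 0,"gripper": 0.3},
    {"dx": -0.12,"dy": 0.18,"dz": -0.7,"yaw": 0,"gripper": 0.3},
    {"dx": -0.12,"dy": 0.18,"dz": -0.4,"yaw": 0,"gripper": 0.3}
  ]
}}

```text
clock: 43.98
tcp_pos: [0.4777, -0.2371, 0.0397]
orientation: [-0.467, 3.107, -0.0]
contact_force: [-0.1, 0.7, 0.3]
grip_width: 0.0369
gripper_force: 25.1
```

```bash
python3 plan.py .4782 -.2374 .0368 197.1
```

```text
t 43.98 tcp [ 0.4777 -0.2371  0.0397] psi -162.91 tilt [ 0.0002 -0.0001] w 0.0369 F [-0.1  0.7  0.3] j7 1.57
dx -0.04 dy -0.04 dz 0.29 yaw -0.01
```

{"op": "send_rows", "data": {
  "steps": [
    {"dx": -0.04,"dy": -0.04,"dz": 0.15,"yaw": 0,"gripper": 0.3},
    {"dx": -0.04,"dy": -0.04,"dz": 0.25,"yaw": 0,"gripper": 0.3},
    {"dx": -0.04,"dy": -0.04,"dz": 0.3,"yaw": 0,"gripper": 0.3},
    {"dx": -0.04,"dy": -0.04,"dz": 0.32,"yaw": 0,"gripper": 0.3},
    {"dx": -0.04,"dy": -0.04,"dz": 0.32,"yaw": 0,"gripper": 0.3}
  ]
}}

```text
clock: 44.6
tcp_pos: [0.4781, -0.2373, 0.0369]
orientation: [0.467, -3.107, 0.0]
contact_force: [-1.5, 1.4, 4.9]
grip_width: 0.0369
gripper_force: 25.7
```

{"op": "send_rows", "data": {
  "steps": [
    {"dx": 0,"dy": 0,"dz": 0,"yaw": 0,"gripper": 0.6},
    {"dx": 0,"dy": 0,"dz": 0,"yaw": 0,"gripper": 1},
    {"dx": 0,"dy": 0,"dz": 0,"yaw": 0,"gripper": 1},
    {"dx": 0,"dy": 0,"dz": 0,"yaw": 0,"gripper": 1},
    {"dx": 0,"dy": 0,"dz": 0,"yaw": 0,"gripper": 1}
  ]
}}

```text
clock: 45.22
tcp_pos: [0.4782, -0.2374, 0.0366]
orientation: [-0.467, 3.107, 0.0]
contact_force: [-0.5, 0.6, 0.3]
grip_width: 0.0856
gripper_force: 0.0
```

{"op": "send_rows", "data": {
  "steps": [
    {"dx": 0,"dy": 0,"dz": -2,"yaw": 0,"gripper": 1},
    {"dx": 0,"dy": 0,"dz": -5,"yaw": 0,"gripper": 1},
    {"dx": 0,"dy": 0,"dz": -7,"yaw": 0,"gripper": 1},
    {"dx": 0,"dy": 0,"dz": -7,"yaw": 0,"gripper": 1}
  ]
}}

```text
clock: 45.72
tcp_pos: [0.4792, -0.2379, 0.1086]
orientation: [-0.466, 3.104, -0.004]
contact_force: [0.8, -0.5, 0.2]
grip_width: 0.0852
gripper_force: 0.0
```

```bash
python3 plan.py .6357 -.2428 .09 177
```

```text
t 45.73 tcp [ 0.4792 -0.2379  0.1086] psi -162.93 tilt [ 0.0032 -0.0019] w 0.0852 F [ 0.8 -0.5  0.2] j7 1.66
dx -14.81 dy -5.06 dz 1.86 yaw 20.07
```

Big turtle.

{"op": "send_rows", "data": {
  "steps": [
    {"dx": -3.7,"dy": -1.3,"dz": 0,"yaw": 5,"gripper": 1},
    {"dx": -7.4,"dy": -2.6,"dz": 0,"yaw": 10,"gripper": 1},
    {"dx": -11.1,"dy": -3.8,"dz": 0,"yaw": 15,"gripper": 1},
    {"dx": -14.8,"dy": -5,"dz": 0,"yaw": 20,"gripper": 1},
    {"dx": -14.8,"dy": -5,"dz": 1,"yaw": 20,"gripper": 1}
  ]
}}

```text
clock: 46.35
tcp_pos: [0.637, -0.2404, 0.0964]
orientation: [0.078, 3.138, 0.001]
contact_force: [0.2, 0.1, 0.1]
grip_width: 0.0856
gripper_force: 0.0
```

{"op": "send_rows", "data": {
  "steps": [
    {"dx": 0,"dy": 0,"dz": 1,"yaw": 0,"gripper": 1},
    {"dx": 0,"dy": 0,"dz": 1,"yaw": 0,"gripper": 1},
    {"dx": 0,"dy": 0,"dz": 1,"yaw": 0,"gripper": 1},
    {"dx": 0,"dy": 0,"dz": 1,"yaw": 0,"gripper": 1}
  ]
}}

```text
clock: 46.85
tcp_pos: [0.6342, -0.242, 0.0871]
orientation: [0.08, 3.14, -0.001]
contact_force: [-0.7, -0.0, -0.6]
grip_width: 0.0852
gripper_force: 0.0
```

```bash
python3 plan.py .6357 -.2428 .0345 177
```

```text
t 46.85 tcp [ 0.6342 -0.242   0.0871] psi 177.08 tilt [ 0.0005 -0.0003] w 0.0852 F [-0.7 -0.  -0.6] j7 1.33
dx -0.16 dy -0.07 dz 5.26 yaw 0.08
```

{"op": "send_rows", "data": {
  "steps": [
    {"dx": -0.1,"dy": -0.05,"dz": 2.5,"yaw": 0,"gripper": 1},
    {"dx": -0.1,"dy": -0.05,"dz": 5.2,"yaw": 0,"gripper": 1},
    {"dx": -0.1,"dy": -0.05,"dz": 5.2,"yaw": 0,"gripper": 1},
    {"dx": -0.1,"dy": -0.05,"dz": 5.2,"yaw": 0,"gripper": 0.9},
    {"dx": -0.1,"dy": -0.05,"dz": 5.2,"yaw": 0,"gripper": 0.75}
  ],
  "force": 25
}}

```text
clock: 47.48
tcp_pos: [0.636, -0.2421, 0.0354]
orientation: [0.079, 3.139, -0.0]
contact_force: [0.0, 0.3, 0.1]
grip_width: 0.0644
gripper_force: 0.0
```

{"op": "send_rows", "data": {
  "steps": [
    {"dx": 0,"dy": 0,"dz": 0,"yaw": 0,"gripper": 0.4},
    {"dx": 0,"dy": 0,"dz": 0,"yaw": 0,"gripper": 0.4},
    {"dx": 0,"dy": 0,"dz": 0,"yaw": 0,"gripper": 0.4},
    {"dx": 0,"dy": 0,"dz": 0,"yaw": 0,"gripper": 0.4},
    {"dx": 0,"dy": 0,"dz": 0,"yaw": 0,"gripper": 0.4}
  ]
}}

```text
clock: 48.1
tcp_pos: [0.636, -0.2422, 0.0356]
orientation: [0.08, 3.139, -0.001]
contact_force: [0.1, 0.5, 6.1]
grip_width: 0.055
gripper_force: 26.8
```

```bash
python3 plan.py .6334 -.2427 .0395 177
```

```text
t 48.1 tcp [ 0.636  -0.2422  0.0356] psi 177.09 tilt [ 0.0016 -0.0004] w 0.055 F [0.1 0.5 6.1] j7 1.3
dx 0.26 dy -0.06 dz -0.39 yaw 0.09
```

{"op": "send_rows", "data": {
  "steps": [
    {"dx": 0,"dy": 0,"dz": -0.6,"yaw": 0,"gripper": 0.4},
    {"dx": 0.23,"dy": -0.06,"dz": -0.7,"yaw": 0,"gripper": 0.4},
    {"dx": 0.23,"dy": -0.06,"dz": -0.7,"yaw": 0,"gripper": 0.4},
    {"dx": 0.23,"dy": -0.06,"dz": -0.7,"yaw": 0,"gripper": 0.4},
    {"dx": 0.23,"dy": -0.06,"dz": -0.4,"yaw": 0,"gripper": 0.4}
  ]
}}

```text
clock: 48.72
tcp_pos: [0.6331, -0.2427, 0.0385]
orientation: [0.08, 3.14, -0.0]
contact_force: [0.4, -0.2, -0.8]
grip_width: 0.0549
gripper_force: 26.7
```

```bash
python3 plan.py .6336 -.2427 .0356 177
```

```text
t 48.73 tcp [ 0.6331 -0.2427  0.0385] psi 177.1 tilt [ 0.0003 -0.    ] w 0.0549 F [ 0.4 -0.2 -0.8] j7 1.3
dx -0.05 dy 0.00 dz 0.29 yaw 0.10
```

Set down, release, rise and go out of the view.

{"op": "send_rows", "data": {
  "steps": [
    {"dx": 0,"dy": 0,"dz": 0.15,"yaw": 0.1,"gripper": 0.4},
    {"dx": 0,"dy": 0,"dz": 0.25,"yaw": 0.1,"gripper": 0.4},
    {"dx": 0,"dy": 0,"dz": 0.3,"yaw": 0.1,"gripper": 0.4},
    {"dx": 0,"dy": 0,"dz": 0.32,"yaw": 0.1,"gripper": 0.4},
    {"dx": 0,"dy": 0,"dz": 0.32,"yaw": 0.1,"gripper": 0.4}
  ]
}}

```text
clock: 49.35
tcp_pos: [0.633, -0.2426, 0.0357]
orientation: [0.082, 3.14, -0.0]
contact_force: [-2.0, -0.1, 3.9]
grip_width: 0.0546
gripper_force: 27.1
```

{"op": "send_rows", "data": {
  "steps": [
    {"dx": 0,"dy": 0,"dz": 0,"yaw": 0,"gripper": 0.8},
    {"dx": 0,"dy": 0,"dz": 0,"yaw": 0,"gripper": 1},
    {"dx": 0,"dy": 0,"dz": 0,"yaw": 0,"gripper": 1},
    {"dx": 0,"dy": 0,"dz": 0,"yaw": 0,"gripper": 1}
  ]
}}

```text
clock: 49.85
tcp_pos: [0.633, -0.2427, 0.0353]
orientation: [0.082, 3.14, 0.0]
contact_force: [0.1, 0.4, -0.1]
grip_width: 0.0857
gripper_force: 0.0
```

{"op": "send_rows", "data": {
  "steps": [
    {"dx": 0,"dy": 0,"dz": -2,"yaw": 0,"gripper": 1},
    {"dx": 0,"dy": 0,"dz": -5,"yaw": 0,"gripper": 1},
    {"dx": 0,"dy": 0,"dz": -10,"yaw": 0,"gripper": 1},
    {"dx": 0,"dy": 0,"dz": -14,"yaw": 0,"gripper": 1}
  ]
}}

```text
clock: 50.35
tcp_pos: [0.6336, -0.2424, 0.179]
orientation: [0.082, 3.138, -0.001]
contact_force: [-0.2, -0.1, -0.5]
grip_width: 0.0853
gripper_force: 0.0
```

```bash
python3 plan.py .35 .36 .2 150 3
```

```text
t 50.35 tcp [ 0.6336 -0.2424  0.179 ] psi 177.02 tilt [ 0.0025 -0.0005] w 0.0853 F [-0.2 -0.1 -0.5] j7 1.39
dx 10.49 dy 19.56 dz -0.70 yaw 9.01
dx 13.42 dy 17.68 dz -0.70 yaw 9.01
dx 16.02 dy 15.36 dz -0.70 yaw 9.01
```

{"op": "send_rows", "data": {
  "steps": [
    {"dx": 2,"dy": 3.9,"dz": 0,"yaw": 2,"gripper": 1},
    {"dx": 4,"dy": 7.8,"dz": 0,"yaw": 4,"gripper": 1},
    {"dx": 6.2,"dy": 11.7,"dz": 0,"yaw": 6,"gripper": 1},
    {"dx": 8.4,"dy": 15.6,"dz": 0,"yaw": 8,"gripper": 1},
    {"dx": 10.5,"dy": 19.6,"dz": 0,"yaw": 9,"gripper": 1}
  ]
}}

```text
clock: 50.98
tcp_pos: [0.538, -0.04, 0.1769]
orientation: [0.329, 3.122, -0.001]
contact_force: [0.8, 0.7, -0.2]
grip_width: 0.085
gripper_force: 0.0
```

{"op": "send_rows", "data": {
  "steps": [
    {"dx": 2.7,"dy": 3.5,"dz": 0,"yaw": 2,"gripper": 1},
    {"dx": 5.4,"dy": 7,"dz": 0,"yaw": 4,"gripper": 1},
    {"dx": 8,"dy": 10.5,"dz": 0,"yaw": 6,"gripper": 1},
    {"dx": 10.7,"dy": 14,"dz": 0,"yaw": 8,"gripper": 1},
    {"dx": 13.4,"dy": 17.7,"dz": 0,"yaw": 9,"gripper": 1}
  ]
}}

```text
clock: 51.6
tcp_pos: [0.4437, 0.161, 0.1768]
orientation: [0.573, 3.087, 0.0]
contact_force: [-0.3, 0.3, -0.4]
grip_width: 0.0852
gripper_force: 0.0
```

{"op": "send_rows", "data": {
  "steps": [
    {"dx": 3.2,"dy": 3,"dz": 0,"yaw": 2,"gripper": 1},
    {"dx": 6.4,"dy": 6,"dz": 0,"yaw": 4,"gripper": 1},
    {"dx": 9.6,"dy": 9,"dz": 0,"yaw": 6,"gripper": 1},
    {"dx": 12.8,"dy": 12,"dz": 0,"yaw": 8,"gripper": 1},
    {"dx": 16,"dy": 15.3,"dz": 0,"yaw": 9,"gripper": 1}
  ]
}}

```text
clock: 52.22
tcp_pos: [0.349, 0.3612, 0.1768]
orientation: [0.814, 3.033, 0.002]
contact_force: [0.7, 0.5, 0.2]
grip_width: 0.0854
gripper_force: 0.0
```

```bash
python3 plan.py; python3 - <<'E'
from h import *;from bench import imaging
C=dict(bt=((.6201,-.2413),(.6217,-.2454)),st=((.4641,-.2415),(.4659,-.2461)),fi=((.459,.0734),(.4613,.0695)),li=((.4551,-.0638),(.4575,-.0682)))
im=[]
for k,n in enumerate(("top","scene")):
    f=imaging.grab_frame(n);pickle.dump(f,open("e"+n+".pkl","wb"))
    for c in C.values():
        u,v=proj(f,[*c[k],.003])[0].round().astype(int);r=22;im.append(cv2.resize(f["color"][v-r-(k==0)*3:v+r-(k==0)*3,u-r:u+r,::-1],(200,200),interpolation=cv2.INTER_CUBIC))
cv2.imwrite("pics/e.png",np.vstack([np.hstack(im[:4]),np.hstack(im[4:])]))
E
```

```text
t 52.23 tcp [0.349  0.3612 0.1768] psi 149.96 tilt [0.0019 0.0005] w 0.0854 F [0.7 0.5 0.2] j7 -0.27
```

View pics/e.png

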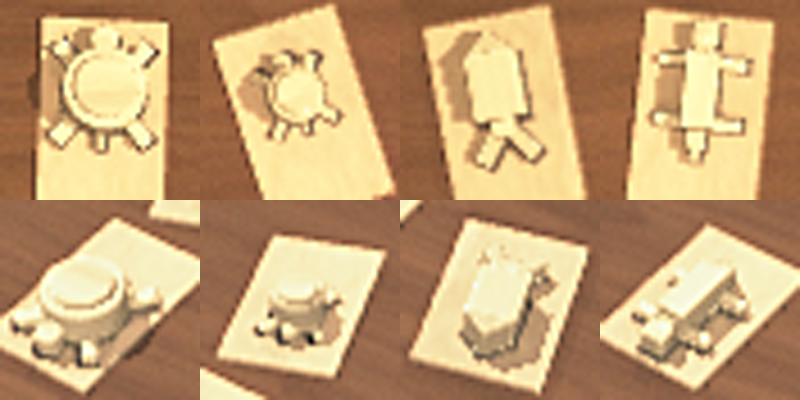

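The picture shows all four figures head over head, with thin, even black rims. The top row has the big turtle at (105,85), small turtle (300,90), fish (497,85) and lizard (700,90). Handing in.

```bash
python3 -c "
from bench import workorder
print(workorder.hand_in())"
```

```text
the job is handed in; nothing more can be done
None
```

The job is handed in at about 52 s. All four figures stand upright on their own cards, head over head with thin, even black rims in the last pictures; the bottle and pot were left alone, and the judging result was not shown.

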